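# Weigh an unevenly packed carry case on the hand scale

### The job

Take the hand scale off its rack, hook it under the bar handle of the carry case and lift the case by the scale alone until it hangs level, still and a good two centimetres clear of the counter, and keep it so for two seconds. The case is packed unevenly, so find the balance point along the bar. Then set it gently back down where it stood, unhook it, and hang the scale back on the rack, without tipping over or dropping the case or moving the other goods.

Things in the scene. Friction and masses are not known exactly. Their poses are not given: they have to be found in the camera images.
- scale: Hand scale hanging upright on the rack. Origin: centre of the underside of its collar; z up. Collar: black disc 48 mm across, z 0 to 6 mm. Handle: upright black block on it, 24 mm along x, 18 mm along y, z 6 to 56 mm; grip it across y. Below the collar a metal tube 24 mm across, down to z -40 mm, out of which comes the sprung hook. 160 g in all.
- hook_seat (a point): Point of the hook where the centre of a seated 12 mm bar lies: on the scale's z axis, 100.5 mm below the scale's origin when unloaded. The steel hook (two parallel 7 mm wires, 15 mm wide over all along y) lies in the scale's x-z plane; its shank runs down the +x side, 14 mm from this point, and its V bottom reaches 17 mm below it.
- hook_tip (a point): Free tip of the hook, 16 mm to the -x side of the seat; its top is 10 mm above the seat. The hook opens to -x: a bar along y passes over the tip when its centre is 17 to 40 mm above the seat, and drops into the V as the hook rises. Sites and scale share the same axes.
- scale_hook (a joint): How far the hook is drawn out of the scale by its load, in m: 0 to 0.04, spring 350 N/m (about 28 mm per kg).
- rack: Fixed steel stand, 135 mm tall; origin on the counter under the fork's middle. Two posts at x +55 mm carry two level prongs along x from -25 to +53 mm, with a 30 mm gap between them, open above, below and at -x. The scale's collar rests on the prong tops, its tube in the gap; the hook, turned along the gap, also passes up and down through it.
- rack_seat (a point): On the rack, 135 mm above the counter, midway between the prong tops: where the origin of the hung scale belongs. Axes as the rack's.
- case: Closed grey carry case, 90 mm along x, 280 mm along y (its length), 60 mm tall, loose on the counter; 0.47 to 0.78 kg. Origin: centre of its underside, z up. Packed unevenly: its centre of mass, about 30 mm above its underside, lies up to 45 mm to either side of the middle along y; the contents do not shift.
- case_bar (a point): Middle of the case's bar handle: a 12 mm round steel bar along the case's y, its centre 120 mm above the case's underside, free over 100 mm to each side between two end posts; 54 mm clear between bar and lid.
- bottle: Bystander: upright green bottle, 60 mm across, 170 mm tall; origin under its centre.
- tin: Bystander: low tin, 84 mm across, 55 mm tall; origin under its centre.
- soap: Bystander: carton 70 x 110 x 50 mm; origin under its centre.
Mind the look-alikes: they are no part of the job. What is shaped like the scale but brown is not meant.

How it is judged (in metres and radians):
On the way, in this order (a step that is already met when the one before it is completed fails the run):
1. the case hangs on the scale alone, level within 4 degrees, still, at least 15 mm clear, for 1.2 s (height (world z) of case above 0.015 m and angle between case's own z axis and vertical below 0.07 rad and contact force between scale and case above 2.5 N and value of joint scale_hook above 0.009 m and linear speed of case below 0.04 m/s and contact force between each of the arm, the fingers and case below 0.3 N), for 1.2 s.
2. the case stands on the counter again, the hook slack and off the bar (height (world z) of case below 0.005 m and angle between case's own z axis and vertical below 0.03 rad and value of joint scale_hook below 0.006 m and (x of hook_seat in the frame of case above 0.02 m or x of hook_seat in the frame of case below -0.02 m or y of hook_seat in the frame of case above 0.13 m or y of hook_seat in the frame of case below -0.13 m or z of hook_seat in the frame of case above 0.15 m) and contact force between scale and case below 0.1 N), for 0.2 s.
At the end, for the whole second after the job is handed in: the scale hangs upright at rest on the rack, its origin within 15 mm of the rack seat; the case stands flat and still on the counter within 80 mm of where it started (distance between scale and rack_seat below 0.015 m and angle between scale's own z axis and vertical below 0.1 rad and linear speed of scale below 0.03 m/s and height (world z) of case below 0.005 m and angle between case's own z axis and vertical below 0.03 rad and distance of case from where it was at the start of the episode below 0.08 m and linear speed of case below 0.02 m/s); the robot touches nothing.
It fails at once if the case is tipped by more than 45 degrees (angle between case's own z axis and vertical above 0.785 rad).
It fails at once if the case is dropped or flung (faster than 0.5 m/s) (linear speed of case above 0.5 m/s).
It fails at once if the bottle, tin or soap carton is moved by more than 30 mm (distance of any of bottle, tin, soap from where it was at the start of the episode above 0.03 m).
It also fails if it takes over 72 s, if anything falls off the work surface, if the arm or the gripper's body presses on something with over 40 N, if the wrist force passes 120 N, or if a joint passes its speed limit or range.

### The arm

A 7-joint arm with a two-finger parallel gripper is mounted at the origin on the work surface. World frame = base frame: x ahead of the robot, y to its left, z up, the work surface at z = 0. Lengths are in mm, angles in rad, forces in N, time in s.
With the tool pointing down it reaches from about 400 to 875 mm from the base axis. Payload 4.4 kg.
Tool frame: the origin (TCP) lies midway between the tips of the shut fingers; the grasp point (between the pads) lies 19 mm behind it; x points along the fingers, z is the direction in which the jaws open and shut, and the axes are right-handed (so a half turn about x gives the same grasp; the last joint's range is limited). The gripper opens to 85 mm and grips with 20 to 120 N. Pads are 22 mm wide; open, the fingers measure 114 mm over their backs; the gripper's body (76 mm by 85 mm) begins 54 mm behind the grasp point. The pads swing forward as they close: fully open they stand 13 mm farther back than shut.
Start: joints at [-1.248, 0.628, 0.038, 1.517, -0.027, 0.996, -0.02], TCP at [246.379, 601.511, 231.313] pointing down, gripper open.
Joint ranges: [-3.06, 3.06], [-0.37, 2.12], [-1.25, 1.32], [0.18, 2.47], [-1.1, 4.24], [0.23, 1.98], [-2.94, 2.94]. Speed limits (rad/s): [2.57, 2.57, 3.14, 3.14, 3.14, 3.14, 3.14].

### API

Orientations are given as [roll, pitch, yaw] about the fixed x, y, z axes, in that order (R = Rz(yaw) Ry(pitch) Rx(roll)).
In Python, from cell import ctrl gives the robot as it stands. The module is installed in compiled form; this text tells all that it offers.
- The arm moves only by the tool servo_tool, never from a script. Its argument "rows" is a list of rows, each an object of numbers: "dx", "dy", "dz": the shift along the tool's x, y, z in units of 750 mm (1.0 is 750 mm); "wx", "wy", "wz": the turn, a rotation vector about the tool's x, y, z in units of 6 degrees (1.0 is 6 degrees); "fingers": the closure, from 0 (fully open) to 1 (shut). In form: [{"dx": .., "dy": .., "dz": .., "wx": .., "wy": .., "wz": .., "fingers": ..}, ...]. A call has 1 to 5 rows; each row shifts and turns the commanded pose from where the row before left it, along the tool's axes as they then stand; what a row does not reach is not made up. A row lasts 1/8 s, in which the tool goes at most 62.5 mm and 10.7 degrees, less where a joint would pass 70% of its speed; a pose out of reach is approached as far as the arm can. A call with a number of a shift or a turn outside -1 to 1 is refused whole. A call with a gripper value outside its range is refused whole. The fingers move at their own pace and stop on an object; the grip force is fixed at half the most. Time passes only in rows, so rows that do not move let the fingers close. It gives the time, the measured TCP pose, the force and the opening at its end, in the units of the state.
- ctrl.read_state(): the state, without advancing time (a new reading comes with each control period).
- ctrl.get_image(name): name is "side" or "top" or "wrist"; returns the picture (420x560x3 uint8, red, green, blue); there is no depth.
- ctrl.camera_info(name): a dict with "fovy" (degrees; the focal length in pixels is half the picture's height over the tangent of half this angle, whatever the lens; pixels are square), "cx", "cy" (the principal point, pixels), "k1" (the pictures are not rectified: a ray, as slopes to the right and down, at radius r is drawn at 1 + k1 r^2 times it, then the intrinsics apply), "R" (3x3) and "t" (3): a world point X has camera coordinates R X + t. Camera axes: x right, y down, z forward; pixel columns grow to the right and rows downward; lengths in mm; the calibration is good to about 2 mm. A picture is of the moment at which its call begins: read the wrist's pose just before it. camera_info takes no time and is no camera call; for the wrist camera it gives the pose at the moment of the call.
- ctrl.finish_job(): hands the job in, once; it reports no verdict.
Trained networks look in the newest picture that a camera, given by its name, has taken for a name from the list of things; names that differ only in an ending like _2 or _b are one class to them, and where a whole thing is asked for, a point or a joint stands for the part that bears it (a point fixed in the world has none). Each returns a list of dicts, best first, with "conf" (0 to 1); they miss things now and then, are a little off and sometimes report something else, mostly with a low value. They report only what shows in the picture. A call takes as long as a camera call. They do not tell look-alikes from the thing itself.
- ctrl.search_frame(label, camera): "extent" ([centre column, centre row, width, height] in pixels, round what is visible of it).
- ctrl.silhouettes(label, camera): "region" (420x560 bool, what is visible of it) and "extent" ([centre column, centre row, width, height] in pixels, round what is visible of it).
- ctrl.mark_of(label, camera): "point" ([column, row] in pixels: a listed point, or the origin of a listed thing).
The state is a dict: "clock": time; "qpos": joint angles; "qd": joint speeds; "tau": joint torques, N m; "eef_pos": TCP position; "tool_rot": TCP orientation; "force": force on the tool from outside, world axes, zero at the start; "torque": the same for the moment, N m; "width": finger opening in mm.
Only numpy, scipy, OpenCV 4.12 (cv2) and the standard library are available. Lean on these libraries where they do the work, as an engineer would, in place of code of your own. Each camera call takes 0.05 s, during which the arm holds its last target.

## Working session

There is one attempt and no reset: what is moved stays moved. The work goes in short steps, Python scripts to look and compute and a tool call to move; the robot and the scene stay as the last step left them, time stands still between calls to the robot, and variables do not carry over. Pictures are saved under pics/ and viewed, and the job is handed in when it is done.

Besides the shell and the picture viewer there is one more tool, called after "Call:" as a command line: name --argument value ..., lists and objects as JSON in quotes. servo_tool: Moves the arm, as the interface text tells. Its arguments: {"type":"object","properties":{"rows":{"type":"array"}},"required":["rows"]}

```bash
mkdir -p pics
cat > h.py <<'E'
import numpy as np, cv2
from cell import ctrl
def save(n,name):
    im=ctrl.get_image(n); cv2.imwrite('pics/'+name,im[:,:,::-1]); return im
def K(n):
    c=ctrl.camera_info(n); f=210/np.tan(np.radians(c['fovy'])/2); return c,f,np.array(c['R']),np.array(c['t']).ravel()
def ray(n,uv,c=None):
    c,f,R,t=c or K(n)
    d=np.array([(uv[0]-c['cx'])/f,(uv[1]-c['cy'])/f]); s=d.copy()
    for _ in range(30): s=d/(1+c['k1']*(s@s))
    v=R.T@np.array([s[0],s[1],1]); return -R.T@t, v/np.linalg.norm(v)
def atz(n,uv,z,c=None):
    o,v=ray(n,uv,c); return o+v*(z-o[2])/v[2]
def proj(n,X,c=None):
    c,f,R,t=c or K(n); p=R@np.array(X,float)+t; s=p[:2]/p[2]; s=s*(1+c['k1']*(s@s)); return s*f+[c['cx'],c['cy']]
def tri(obs):
    A=np.zeros((3,3));b=np.zeros(3)
    for o,v in obs:
        P=np.eye(3)-np.outer(v,v);A+=P;b+=P@o
    X=np.linalg.solve(A,b); return X,[np.linalg.norm((np.eye(3)-np.outer(v,v))@(X-o)) for o,v in obs]
def st():
    s=ctrl.read_state(); print({k:np.round(s[k],3).tolist() for k in ['clock','qpos','eef_pos','tool_rot','force','torque','width']}); return s
E
python3 - <<'E'
from h import *
st()
for n in ['side','top','wrist']:
    save(n,n+'0.png'); c=K(n); print(n,c[0]['fovy'],c[0]['k1'],(-c[2].T@c[3]).round(),c[2].round(2).tolist())
    for l in ['scale','hook_seat','hook_tip','rack','rack_seat','case','case_bar','bottle','tin','soap']:
        print(l,[(np.round(d['point']).tolist(),round(d['conf'],2)) for d in ctrl.mark_of(l,n)][:3] )
E
```

```text
{'clock': 0.0, 'qpos': [-1.248, 0.629, 0.038, 1.518, -0.027, 0.996, -0.02], 'eef_pos': [246.109, 600.928, 230.387], 'tool_rot': [-3.139, 1.569, -1.957], 'force': [-0.716, -0.109, 0.146], 'torque': [0.041, 0.046, -0.031], 'width': 85.263}
side 45.80292627921182 -0.12245312876396035 [ 406. -602.  855.] [[0.98, -0.2, 0.02], [-0.13, -0.72, -0.68], [0.15, 0.67, -0.73]]
scale [([267.0, 157.0], 0.94), ([181.0, 200.0], 0.68), ([238.0, 153.0], 0.62)]
hook_seat [([267.0, 185.0], 0.7), ([222.0, 196.0], 0.66), ([243.0, 135.0], 0.64)]
hook_tip [([217.0, 189.0], 0.74), ([232.0, 135.0], 0.58), ([260.0, 188.0], 0.56)]
rack [([266.0, 202.0], 0.9)]
rack_seat [([264.0, 158.0], 0.69)]
case [([279.0, 386.0], 0.84)]
case_bar [([282.0, 355.0], 0.81), ([269.0, 158.0], 0.34)]
bottle [([335.0, 191.0], 0.96)]
tin [([382.0, 247.0], 0.78), ([267.0, 156.0], 0.57), ([270.0, 158.0], 0.47)]
soap [([401.0, 338.0], 0.72)]
top 45.914094497910945 -0.1455760171885385 [ 353.   42. 1370.] [[0.02, -1.0, -0.02], [-0.98, -0.02, -0.18], [0.18, 0.02, -0.98]]
scale [([283.0, 226.0], 0.8), ([215.0, 302.0], 0.69)]
hook_seat [([135.0, 240.0], 0.6), ([315.0, 244.0], 0.58), ([214.0, 267.0], 0.52)]
hook_tip [([206.0, 268.0], 0.47), ([315.0, 237.0], 0.43), ([133.0, 240.0], 0.42)]
rack [([222.0, 224.0], 0.96)]
rack_seat [([217.0, 219.0], 0.88)]
case [([393.0, 253.0], 0.96)]
case_bar [([403.0, 248.0], 0.65)]
bottle [([227.0, 166.0], 0.72)]
tin [([294.0, 150.0], 0.84), ([218.0, 216.0], 0.29)]
soap [([367.0, 165.0], 0.82)]
wrist 65.51761451894916 -0.0521610849870919 [179. 629. 375.] [[0.38, 0.92, 0.0], [0.89, -0.37, 0.28], [0.26, -0.11, -0.96]]
scale []
hook_seat [([115.0, 398.0], 0.83)]
hook_tip []
rack []
rack_seat []
case []
case_bar []
bottle []
tin []
soap []
```

View pics/side0.png

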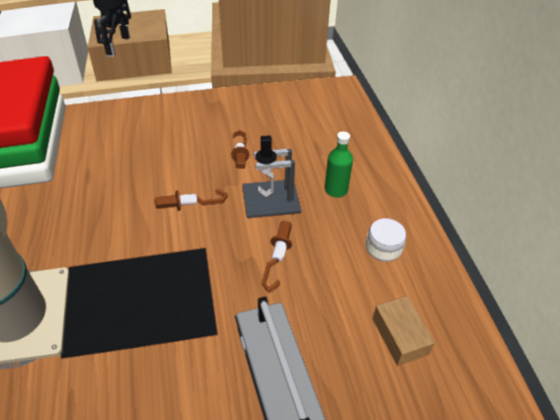

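View pics/top0.png

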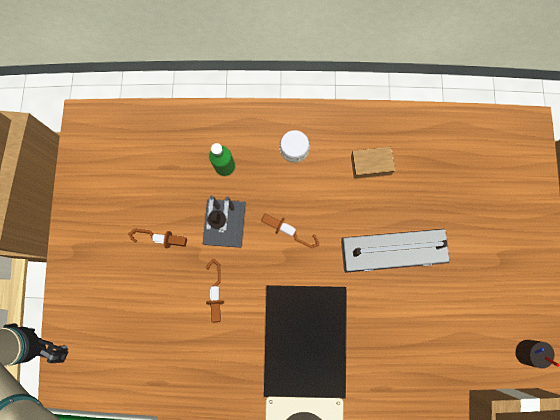

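Run:
```python
from h import *
t=cv2.imread('pics/top0.png');s=cv2.imread('pics/side0.png')
a=cv2.resize(t[180:260,190:260],None,fx=7,fy=7,interpolation=cv2.INTER_CUBIC)
b=cv2.resize(s[125:225,225:310],None,fx=5.6,fy=5.6,interpolation=cv2.INTER_CUBIC)
h=min(a.shape[0],b.shape[0]); o=np.hstack([a[:h],b[:h]]); print(o.shape); cv2.imwrite('pics/c1.png',cv2.resize(o,(800,int(h*800/o.shape[1]))))
a=cv2.resize(t[220:280,330:460],None,fx=6,fy=6,interpolation=cv2.INTER_CUBIC)
cv2.imwrite('pics/c2.png',a)
cv2.imwrite('pics/c3.png',cv2.resize(s[290:420,220:340],None,fx=5,fy=4.6,interpolation=cv2.INTER_CUBIC)[:598])
```

```text
(560, 966, 3)
```

View pics/c1.png

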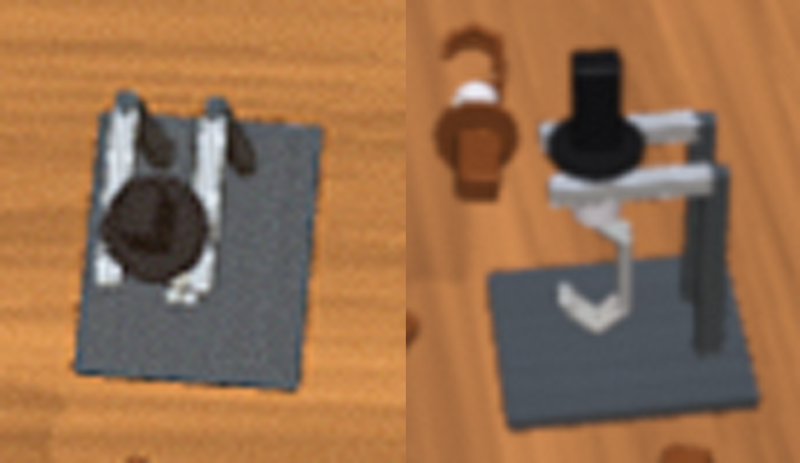

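View pics/c2.png

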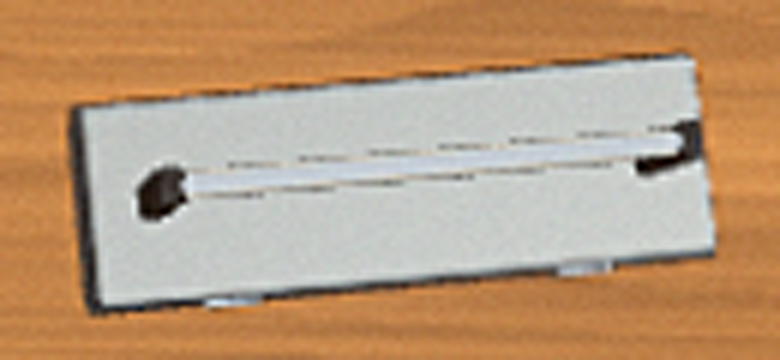

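View pics/c3.png

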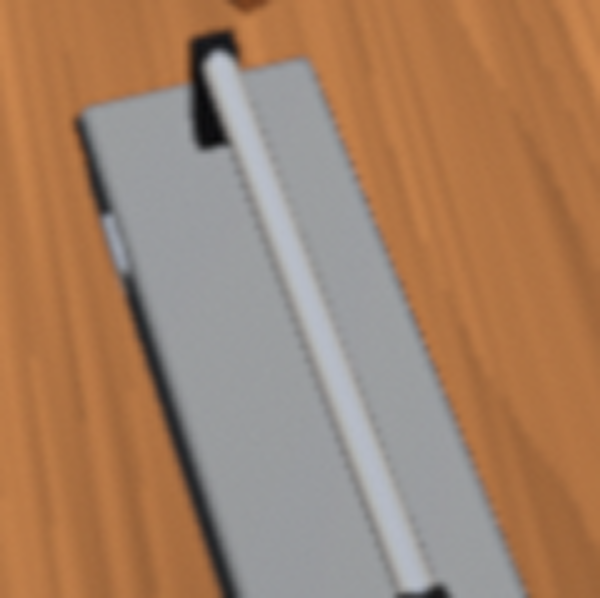

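Run:
```python
from h import *
T=K('top');S=K('side')
f=lambda p:[190+p[0]/5.797,180+p[1]/5.797]
for n,p in dict(Lfront=(108,282),Lpost=(124,98),Rfront=(192,302),Rpost=(217,103)).items(): print(n,atz('top',f(p),135,T).round(1))
print('scale collar top', atz('top',f((155,227)),141,T).round(1))
g=lambda p:[225+(p[0]-406)/4.637,125+p[1]/4.637]
for n,p in dict(Nfront=(556,180),Npost=(722,172),Ffront=(548,128),Fpost=(706,118),collar=(596,145)).items(): print(n,atz('side',g(p),135 if n!='collar' else 141,S).round(1))
print('collar tri',tri([ray('top',f((155,227)),T),ray('side',g((596,145)),S)]))
print('hook tip side on plane: tip',g((565,290)),'V',g((597,330)))
q=lambda p:[330+p[0]/6,220+p[1]/6]
C=np.array([atz('top',q(p),60,T) for p in [(83,107),(690,57),(715,245),(97,303)]]);print(C.round(1),C.mean(0))
B=np.array([atz('top',q(p),120,T) for p in [(185,184),(680,143)]]);print(B.round(1),B.mean(0),np.linalg.norm(B[0]-B[1]))
r=lambda p:[220+p[0]/5,290+p[1]/4.6]
print('bar far end side',atz('side',r((218,58)),120,S).round(1),atz('side',r((415,585)),120,S).round(1))
print('lid',atz('side',r((80,112)),60,S).round(1),atz('side',r((308,60)),60,S).round(1))
for l,z in [('bottle',0),('tin',0),('soap',0),('rack',0),('rack_seat',135),('case_bar',120)]:
  print(l,tri([ray(n,ctrl.mark_of(l,n)[0]['point'],k) for n,k in(('top',T),('side',S))]))
```

```text
Lfront [533.7 252.1 135. ]
Lpost [616.  248.8 135. ]
Rfront [525.6 214.8 135. ]
Rpost [614.3 207.3 135. ]
scale collar top [557.4 231.5 141. ]
Nfront [537.6 213.8 135. ]
Npost [616.2 205.5 135. ]
Ffront [540.3 252.3 135. ]
Fpost [617.4 246.1 135. ]
collar [559.5 228.6 141. ]
collar tri (array([559.04217902, 231.96714256, 137.99149416]), [np.float64(1.126815664709703), np.float64(1.1268156647098513)])
hook tip side on plane: tip [259.2894112572784, 187.54043562648263] V [266.1904248436489, 196.16670260944576]
[[ 525.9  -97.3   60. ]
 [ 552.2 -371.9   60. ]
 [ 467.7 -380.4   60. ]
 [ 439.2 -103.4   60. ]] [ 496.26980082 -238.21824019   60.        ]
[[ 485.9 -134.   120. ]
 [ 505.9 -347.2  120. ]] [ 495.88742665 -240.592999    120.        ] 214.10919707201023
bar far end side [ 488.6 -131.4  120. ] [ 509.4 -342.1  120. ]
lid [ 440.6 -108.8   60. ] [ 528.4 -100.3   60. ]
bottle (array([734.77016802, 230.27419616,   1.76997198]), [np.float64(0.6048551113978837), np.float64(0.6048551113977917)])
tin (array([787.37420644,  39.72425507,  -1.69778639]), [np.float64(0.9599604147061308), np.float64(0.9599604147059505)])
soap (array([ 755.42042609, -175.62551929,  -24.30400595]), [np.float64(2.9824257425831933), np.float64(2.982425742583196)])
rack (array([565.37336102, 238.32324174, -13.54312072]), [np.float64(2.9508507783764064), np.float64(2.950850778376577)])
rack_seat (array([557.85242161, 231.63765269, 132.97662209]), [np.float64(1.5495794575672501), np.float64(1.5495794575671424)])
case_bar (array([ 496.80655347, -239.38574401,  128.60912641]), [np.float64(2.4660166856810286), np.float64(2.4660166856810655)])
```

```bash
cat >> h.py <<'E'
from scipy.spatial.transform import Rotation as Ro
def Rt(s): return Ro.from_euler('xyz',s['tool_rot']).as_matrix()
def Rg(yaw,flip=1): # tool x down, tool z = flip * y axis of frame with yaw
    y=np.array([-np.sin(yaw),np.cos(yaw),0])*flip; x=np.array([0,0,-1.]); return np.c_[x,np.cross(y,x),y]
def goal(p,R,n=None):
    s=ctrl.read_state(); A=Rt(s); rv=Ro.from_matrix(A.T@R).as_rotvec(degrees=True)
    d=np.array(p)-s['eef_pos']
    print('clk',round(s['clock'],2),'pos',np.round(s['eef_pos'],1),'F',np.round(s['force'],2),'w',round(s['width'],1))
    print(' world d',d.round(1),'tool(now) units',(A.T@d/750).round(4),'tool(goal) units',(R.T@d/750).round(4),'rot units',(rv/6).round(2))
E
python3 - <<'E'
from h import *
s=st(); print(Rt(s).round(3))
for f in (1,-1): goal([559,231,300],Rg(-.06,f))
E
```

```text
{'clock': 2.25, 'qpos': [-1.248, 0.628, 0.038, 1.517, -0.027, 0.996, -0.02], 'eef_pos': [246.392, 601.504, 231.324], 'tool_rot': [0.695, 1.571, 1.877], 'force': [-0.342, 0.743, 0.979], 'torque': [-0.016, 0.013, 0.01], 'width': 85.484}
[[-0.    -0.925  0.379]
 [ 0.     0.379  0.925]
 [-1.     0.     0.   ]]
clk 2.25 pos [246.4 601.5 231.3] F [-0.34  0.74  0.98] w 85.5
 world d [ 312.6 -370.5   68.7] tool(now) units [-0.0916 -0.573  -0.2991] tool(goal) units [-0.0916 -0.4457 -0.4681] rot units [-3.14  0.   -0.  ]
clk 2.25 pos [246.4 601.5 231.3] F [-0.34  0.74  0.98] w 85.5
 world d [ 312.6 -370.5   68.7] tool(now) units [-0.0916 -0.573  -0.2991] tool(goal) units [-0.0916  0.4457  0.4681] rot units [26.86 -0.   -0.  ]
```

Call:
servo_tool --rows '[{"wx": -0.785, "dx": -0.023, "fingers": 0}, {"wx": -0.785, "dx": -0.023, "fingers": 0}, {"wx": -0.785, "dx": -0.023, "fingers": 0}, {"wx": -0.785, "dx": -0.0226, "fingers": 0}]'

```text
schema error: expected keys dx, dy, dz, wx, wy, wz, fingers
```

Call:
servo_tool --rows '[{"dy": -0.0446, "dz": -0.0468, "fingers": 0}, {"dy": -0.0446, "dz": -0.0468, "fingers": 0}, {"dy": -0.0446, "dz": -0.0468, "fingers": 0}, {"dy": -0.0446, "dz": -0.0468, "fingers": 0}, {"dy": -0.0446, "dz": -0.0468, "fingers": 0}]'

```text
schema error: expected keys dx, dy, dz, wx, wy, wz, fingers
```

Call:
servo_tool --rows '[{"dy": -0.0446, "dz": -0.0468, "fingers": 0}, {"dy": -0.0446, "dz": -0.0468, "fingers": 0}, {"dy": -0.0446, "dz": -0.0468, "fingers": 0}, {"dy": -0.0446, "dz": -0.0468, "fingers": 0}, {"dy": -0.0446, "dz": -0.0468, "fingers": 0}]'

```text
schema error: expected keys dx, dy, dz, wx, wy, wz, fingers
```

Run:
```python
from h import *
goal([559,231,300],Rg(-.06,1)); im=save('wrist','w1.png')
W=K('wrist'); print((-W[2].T@W[3]).round())
for l in ['scale','rack_seat','rack','hook_seat','hook_tip']: print(l,[(np.round(d['point']).tolist(),round(d['conf'],2)) for d in ctrl.mark_of(l,'wrist')][:3])
for X in ([559,231,191],[559,231,135],[559+24,231,141]): print(proj('wrist',X,W).round())
```

```text
clk 2.25 pos [246.4 601.5 231.3] F [-0.34  0.74  0.98] w 85.5
 world d [ 312.6 -370.5   68.7] tool(now) units [-0.0916 -0.573  -0.2991] tool(goal) units [-0.0916 -0.4457 -0.4681] rot units [-3.14  0.   -0.  ]
[179. 629. 375.]
scale []
rack_seat []
rack []
hook_seat [([113.0, 401.0], 0.72)]
hook_tip [([118.0, 394.0], 0.8)]
[ 78. 597.]
[100. 543.]
[109. 559.]
```

View pics/w1.png

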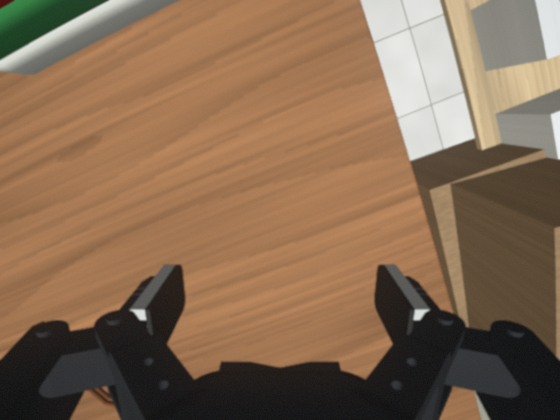

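All seven keys are required; the calls were refused whole, so nothing moved.

Call:
servo_tool --rows '[{"dx": -0.023, "dy": 0, "dz": 0, "wx": -0.785, "wy": 0, "wz": 0, "fingers": 0}, {"dx": -0.023, "dy": 0, "dz": 0, "wx": -0.785, "wy": 0, "wz": 0, "fingers": 0}, {"dx": -0.023, "dy": 0, "dz": 0, "wx": -0.785, "wy": 0, "wz": 0, "fingers": 0}, {"dx": -0.0226, "dy": 0, "dz": 0, "wx": -0.785, "wy": 0, "wz": 0, "fingers": 0}]'

```text
clock: 3.05
eef_pos: [246.4, 601.5, 300.6]
tool_rot: [-0.286, 1.571, 1.227]
force: [0.7, 0.5, 0.5]
width: 85.4
```

Call:
servo_tool --rows '[{"dx": 0, "dy": -0.0446, "dz": -0.0468, "wx": 0, "wy": 0, "wz": 0, "fingers": 0}, {"dx": 0, "dy": -0.0446, "dz": -0.0468, "wx": 0, "wy": 0, "wz": 0, "fingers": 0}, {"dx": 0, "dy": -0.0446, "dz": -0.0468, "wx": 0, "wy": 0, "wz": 0, "fingers": 0}, {"dx": 0, "dy": -0.0446, "dz": -0.0468, "wx": 0, "wy": 0, "wz": 0, "fingers": 0}, {"dx": 0, "dy": -0.0446, "dz": -0.0468, "wx": 0, "wy": 0, "wz": 0, "fingers": 0}]'

```text
clock: 3.68
eef_pos: [403.8, 415.0, 300.2]
tool_rot: [-0.769, 1.57, 0.742]
force: [0.6, 0.6, 0.7]
width: 85.5
```

Call:
servo_tool --rows '[{"dx": 0, "dy": -0.0446, "dz": -0.0468, "wx": 0, "wy": 0, "wz": 0, "fingers": 0}, {"dx": 0, "dy": -0.0446, "dz": -0.0468, "wx": 0, "wy": 0, "wz": 0, "fingers": 0}, {"dx": 0, "dy": -0.0446, "dz": -0.0468, "wx": 0, "wy": 0, "wz": 0, "fingers": 0}, {"dx": 0, "dy": -0.0446, "dz": -0.0468, "wx": 0, "wy": 0, "wz": 0, "fingers": 0}, {"dx": 0, "dy": -0.0446, "dz": -0.0468, "wx": 0, "wy": 0, "wz": 0, "fingers": 0}]'

```text
clock: 4.3
eef_pos: [560.2, 229.9, 300.2]
tool_rot: [-0.836, 1.57, 0.675]
force: [0.3, 0.1, 0.3]
width: 85.5
```

Run:
```python
from h import *
goal([559,231,300],Rg(-.06,1)); im=save('wrist','w2.png')
W=K('wrist'); print((-W[2].T@W[3]).round())
for l in ['scale','rack_seat','rack']: print(l,[(np.round(d['point']).tolist(),round(d['conf'],2)) for d in ctrl.mark_of(l,'wrist')][:3])
for X in ([559,231,191],[559,231,135],[559+24,231,141]): print(proj('wrist',X,W).round())
```

```text
clk 4.3 pos [560.2 229.9 300.2] F [0.34 0.1  0.31] w 85.5
 world d [-1.2  1.1 -0.2] tool(now) units [0.0002 0.0017 0.0014] tool(goal) units [0.0002 0.0017 0.0014] rot units [0. 0. 0.]
[492. 228. 444.]
scale [([160.0, 178.0], 0.91), ([278.0, 190.0], 0.84), ([398.0, 131.0], 0.62)]
rack_seat [([28.0, 303.0], 0.35)]
rack [([282.0, 166.0], 0.77)]
[291. 199.]
[289. 184.]
[291. 210.]
```

View pics/w2.png

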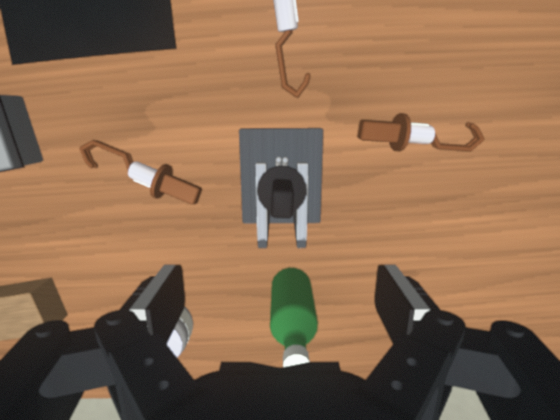

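Run:
```python
from h import *
W=K('wrist');s=st();p=np.array(s['eef_pos']); print(W[0]['cx'],W[0]['cy'],W[2].round(3).tolist(),W[1])
print('tcp',proj('wrist',p,W)); A=Rt(s)
for sgn in (1,-1): print(proj('wrist',p+A@np.array([-13-19,0,sgn*42]),W))
t=cv2.imread('pics/w2.png'); cv2.imwrite('pics/c4.png',cv2.resize(t[110:260,220:350],None,fx=4,fy=4,interpolation=cv2.INTER_CUBIC))
```

```text
{'clock': 4.5, 'qpos': [-0.442, 0.497, 0.01, 1.559, -0.005, 1.086, 1.077], 'eef_pos': [559.719, 230.021, 299.863], 'tool_rot': [1.581, 1.571, 3.09], 'force': [0.162, 1.033, -0.606], 'torque': [-0.014, 0.065, -0.036], 'width': 85.618}
279.3837403762849 210.14634972531513 [[0.065, 0.998, 0.0], [0.957, -0.062, 0.283], [0.282, -0.018, -0.959]] 326.37129048614327
tcp [278.38990648 269.86338202]
[384.05480468 306.1797333 ]
[172.367931   306.57450697]
```

View pics/c4.png

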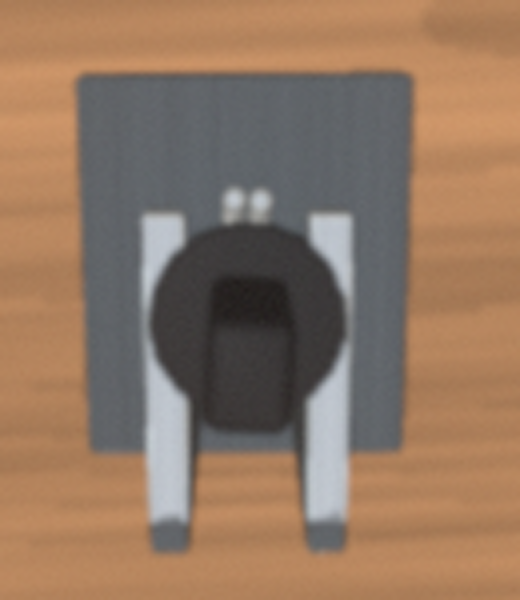

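Run:
```python
from h import *
W=K('wrist')
for n,uv,z in [('handle top',(282.5,205),191),('collar',(282,189.5),141),('ltip',(260.5,163.3),135),('rtip',(302.8,163.3),135),('lpost',(262.5,243.8),135),('rpost',(301.8,243.8),135),('Lbase',(239.7,128.5),5),('Rbase',(323,128.5),5)]:
  X=atz('wrist',uv,z,W); print(n,X.round(1))
```

```text
handle top [557.4 233.2 191. ]
collar [556.  233.3 141. ]
ltip [530.6 214.5 135. ]
rtip [533.2 254.5 135. ]
lpost [612.6 209.9 135. ]
rpost [615.2 249.8 135. ]
Lbase [501.6 182.2   5. ]
Rbase [508.6 291.2   5. ]
```

Call:
servo_tool --rows '[{"dx": 0.04, "dy": 0.0024, "dz": 0.0033, "wx": 0, "wy": 0, "wz": 0, "fingers": 0}, {"dx": 0.04, "dy": 0, "dz": 0, "wx": 0, "wy": 0, "wz": 0, "fingers": 0}, {"dx": 0.04, "dy": 0, "dz": 0, "wx": 0, "wy": 0, "wz": 0, "fingers": 0}, {"dx": 0.04, "dy": 0, "dz": 0, "wx": 0, "wy": 0, "wz": 0, "fingers": 0}, {"dx": 0.039, "dy": 0, "dz": 0, "wx": 0, "wy": 0, "wz": 0, "fingers": 0}]'

```text
clock: 5.12
eef_pos: [556.5, 235.8, 150.0]
tool_rot: [0.398, 1.569, 1.911]
force: [-0.1, 0.3, -0.5]
width: 85.5
```

Call:
servo_tool --rows '[{"dx": 0, "dy": 0, "dz": 0, "wx": 0, "wy": 0, "wz": 0, "fingers": 0.5}, {"dx": 0, "dy": 0, "dz": 0, "wx": 0, "wy": 0, "wz": 0, "fingers": 1}, {"dx": 0, "dy": 0, "dz": 0, "wx": 0, "wy": 0, "wz": 0, "fingers": 1}, {"dx": 0, "dy": 0, "dz": 0, "wx": 0, "wy": 0, "wz": 0, "fingers": 1}, {"dx": 0, "dy": 0, "dz": 0, "wx": 0, "wy": 0, "wz": 0, "fingers": 1}]'

```text
clock: 5.75
eef_pos: [558.4, 233.9, 152.1]
tool_rot: [-1.08, 1.568, 0.43]
force: [-0.6, 0.2, 6.7]
width: 17.4
```

Run:
```python
from h import *
st(); save('wrist','w3.png');save('side','s3.png');
cv2.imwrite('pics/c5.png',np.hstack([cv2.imread('pics/w3.png'),cv2.resize(cv2.imread('pics/s3.png')[80:240,200:320],(315,420))])[:, :875])
i=cv2.imread('pics/c5.png');cv2.imwrite('pics/c5.png',cv2.resize(i,(800,384)))
```

```text
{'clock': 5.75, 'qpos': [-0.445, 0.656, 0.003, 1.727, -0.002, 0.756, 1.07], 'eef_pos': [558.437, 233.945, 152.123], 'tool_rot': [-1.08, 1.568, 0.43], 'force': [-0.56, 0.211, 6.683], 'torque': [-0.151, 0.145, 0.003], 'width': 17.426}
```

View pics/c5.png

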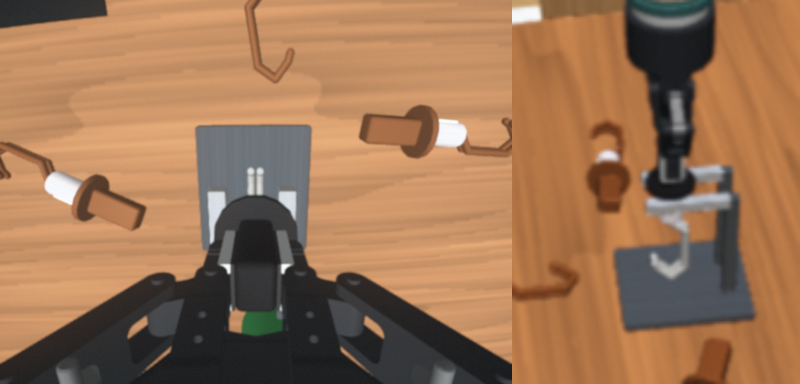

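Call:
servo_tool --rows '[{"dx": -0.01, "dy": 0, "dz": 0, "wx": 0, "wy": 0, "wz": 0, "fingers": 1}, {"dx": -0.04, "dy": 0, "dz": 0, "wx": 0, "wy": 0, "wz": 0, "fingers": 1}, {"dx": -0.05, "dy": 0, "dz": 0, "wx": 0, "wy": 0, "wz": 0, "fingers": 1}, {"dx": -0.05, "dy": 0, "dz": 0, "wx": 0, "wy": 0, "wz": 0, "fingers": 1}, {"dx": -0.045, "dy": 0, "dz": 0, "wx": 0, "wy": 0, "wz": 0, "fingers": 1}]'

```text
clock: 6.48
eef_pos: [557.3, 233.6, 298.4]
tool_rot: [0.647, 1.571, 2.157]
force: [1.1, 0.7, -1.6]
width: 17.2
```

```bash
cat >> h.py <<'E'
CC=np.array([497.,-239.]);CY=.094
def cw(x,y,z): return np.array([CC[0]+x*np.cos(CY)-y*np.sin(CY),CC[1]+x*np.sin(CY)+y*np.cos(CY),z])
E
python3 - <<'E'
from h import *
st(); save('wrist','w4.png');save('side','s4.png')
i=np.hstack([cv2.imread('pics/w4.png')[100:,100:460],cv2.resize(cv2.imread('pics/s4.png')[40:240,180:350],(272,320))]);cv2.imwrite('pics/c6.png',i)
goal(cw(50,50,295),Rg(CY))
E
```

```text
{'clock': 6.475, 'qpos': [-0.449, 0.496, 0.009, 1.564, -0.005, 1.082, 1.072], 'eef_pos': [557.297, 233.554, 298.445], 'tool_rot': [0.647, 1.571, 2.157], 'force': [1.15, 0.712, -1.598], 'torque': [0.039, 0.013, 0.044], 'width': 17.162}
clk 6.58 pos [559.5 234.5 301.1] F [-0.16  0.15 -1.95] w 17.5
 world d [ -17.4 -419.    -6.1] tool(now) units [ 0.0061 -0.0103 -0.5591] tool(goal) units [ 0.0081  0.0756 -0.5541] rot units [-1.47  0.03  0.07]
```

View pics/c6.png

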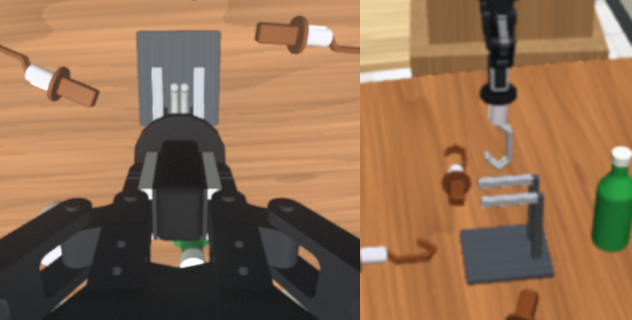

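Call:
servo_tool --rows '[{"dx": 0, "dy": 0, "dz": -0.01, "wx": -0.74, "wy": 0, "wz": 0, "fingers": 1}, {"dx": 0, "dy": 0, "dz": -0.03, "wx": -0.74, "wy": 0, "wz": 0, "fingers": 1}, {"dx": 0, "dy": 0.008, "dz": -0.05, "wx": 0, "wy": 0, "wz": 0, "fingers": 1}, {"dx": 0, "dy": 0.008, "dz": -0.06, "wx": 0, "wy": 0, "wz": 0, "fingers": 1}, {"dx": 0, "dy": 0.008, "dz": -0.06, "wx": 0, "wy": 0, "wz": 0, "fingers": 1}]'

```text
clock: 7.2
eef_pos: [550.7, 73.6, 295.7]
tool_rot: [1.643, 1.568, -2.974]
force: [0.9, -0.1, -1.8]
width: 17.7
```

Call:
servo_tool --rows '[{"dx": 0, "dy": 0.008, "dz": -0.06, "wx": 0, "wy": 0, "wz": 0, "fingers": 1}, {"dx": 0, "dy": 0.008, "dz": -0.06, "wx": 0, "wy": 0, "wz": 0, "fingers": 1}, {"dx": 0, "dy": 0.008, "dz": -0.06, "wx": 0, "wy": 0, "wz": 0, "fingers": 1}, {"dx": 0, "dy": 0.008, "dz": -0.06, "wx": 0, "wy": 0, "wz": 0, "fingers": 1}, {"dx": 0, "dy": 0.008, "dz": -0.05, "wx": 0, "wy": 0, "wz": 0, "fingers": 1}]'

```text
clock: 7.82
eef_pos: [541.3, -146.2, 295.7]
tool_rot: [1.428, 1.568, 3.093]
force: [-0.4, -1.0, -1.9]
width: 17.2
```

Call:
servo_tool --rows '[{"dx": 0, "dy": 0.008, "dz": -0.04, "wx": 0, "wy": 0, "wz": 0, "fingers": 1}, {"dx": 0, "dy": 0, "dz": -0.014, "wx": 0, "wy": 0, "wz": 0, "fingers": 1}, {"dx": 0, "dy": 0, "dz": 0, "wx": 0, "wy": 0, "wz": 0, "fingers": 1}]'

```text
clock: 8.2
eef_pos: [540.2, -184.8, 296.2]
tool_rot: [0.753, 1.569, 2.418]
force: [1.0, 0.1, -1.4]
width: 17.3
```

Run:
```python
from h import *
st(); save('wrist','w5.png');save('side','s5.png');T=save('top','t5.png')
goal(cw(50,50,211),Rg(CY))
W=K('wrist')
for y in (-100,0,50,100): print(y,proj('wrist',cw(0,y,120),W).round(1))
```

```text
{'clock': 8.2, 'qpos': [0.256, 0.447, 0.038, 1.658, -0.02, 1.038, 1.965], 'eef_pos': [540.156, -184.763, 296.221], 'tool_rot': [0.753, 1.569, 2.418], 'force': [1.009, 0.061, -1.424], 'torque': [-0.028, 0.027, 0.027], 'width': 17.334}
clk 8.35 pos [ 540.6 -183.1  296.7] F [-0.12  0.45 -1.39] w 17.2
 world d [  1.5  -1.4 -85.7] tool(now) units [ 0.1143 -0.0018 -0.0023] tool(goal) units [ 0.1143 -0.0018 -0.0021] rot units [ 0.03  0.01 -0.  ]
-100 [123.4 140.6]
0 [225.2 140. ]
50 [276.9 140. ]
100 [328.6 140.1]
```

View pics/w5.png

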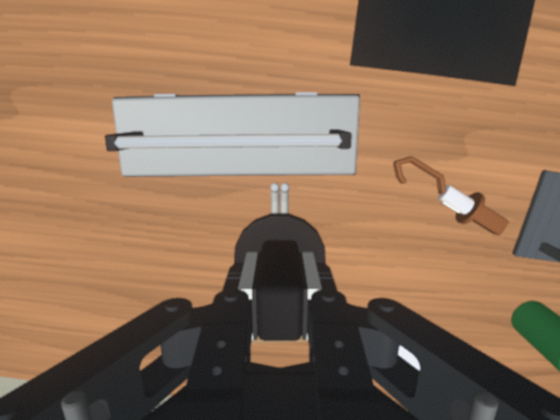

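View pics/s5.png

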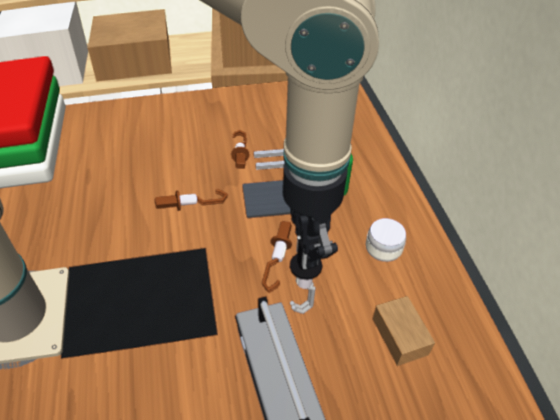

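Call:
servo_tool --rows '[{"dx": 0.028, "dy": 0, "dz": 0, "wx": 0, "wy": 0, "wz": 0, "fingers": 1}, {"dx": 0.03, "dy": 0, "dz": 0, "wx": 0, "wy": 0, "wz": 0, "fingers": 1}, {"dx": 0.03, "dy": 0, "dz": 0, "wx": 0, "wy": 0, "wz": 0, "fingers": 1}, {"dx": 0.026, "dy": 0, "dz": 0, "wx": 0, "wy": 0, "wz": 0, "fingers": 1}, {"dx": 0, "dy": 0, "dz": 0, "wx": 0, "wy": 0, "wz": 0, "fingers": 1}]'

```text
clock: 8.98
eef_pos: [539.6, -183.4, 210.2]
tool_rot: [0.999, 1.567, 2.666]
force: [0.3, 0.1, -1.6]
width: 17.4
```

```bash
sed -i 's/^CC=.*/CC=np.array([497.8,-237.]);CY=.094/' h.py
python3 - <<'E'
from h import *
st(); save('wrist','w6.png');save('side','s6.png')
goal(cw(0,50,211),Rg(CY))
i=np.hstack([cv2.imread('pics/w6.png')[:,100:460],cv2.resize(cv2.imread('pics/s6.png')[200:400,220:400],(378,420))]);cv2.imwrite('pics/c7.png',i)
E
```

```text
{'clock': 8.975, 'qpos': [0.258, 0.539, 0.031, 1.767, -0.022, 0.839, 1.968], 'eef_pos': [539.572, -183.377, 210.235], 'tool_rot': [0.999, 1.567, 2.666], 'force': [0.292, 0.118, -1.618], 'torque': [-0.011, 0.032, -0.002], 'width': 17.428}
clk 9.07 pos [ 541.  -184.4  212.1] F [ 1.21 -0.78 -1.46] w 17.2
 world d [-47.8  -2.9  -1.1] tool(now) units [0.0014 0.0639 0.0023] tool(goal) units [0.0014 0.0639 0.0022] rot units [0.02 0.   0.01]
```

View pics/c7.png

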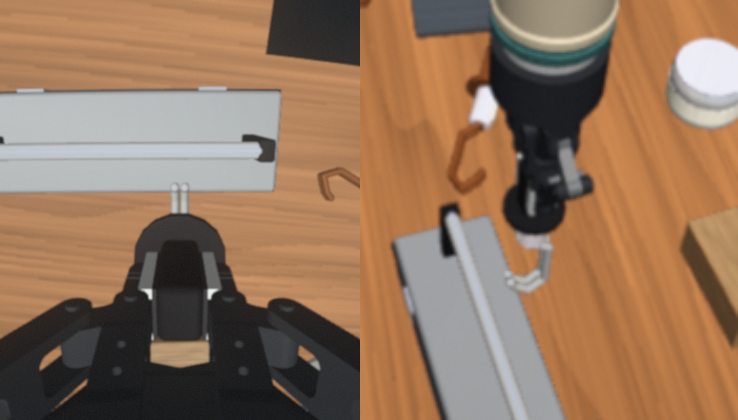

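Call:
servo_tool --rows '[{"dx": 0, "dy": 0.016, "dz": 0, "wx": 0, "wy": 0, "wz": 0, "fingers": 1}, {"dx": 0, "dy": 0.016, "dz": 0, "wx": 0, "wy": 0, "wz": 0, "fingers": 1}, {"dx": 0, "dy": 0.016, "dz": 0, "wx": 0, "wy": 0, "wz": 0, "fingers": 1}, {"dx": 0, "dy": 0.016, "dz": 0, "wx": 0, "wy": 0, "wz": 0, "fingers": 1}, {"dx": 0, "dy": 0, "dz": 0, "wx": 0, "wy": 0, "wz": 0, "fingers": 1}]'

```text
clock: 9.7
eef_pos: [491.3, -190.1, 211.7]
tool_rot: [1.487, 1.57, -3.132]
force: [1.0, 0.7, -2.1]
width: 17.1
```

Run:
```python
from h import *
st(); save('wrist','w7.png');save('side','s7.png')
goal(cw(0,50,211),Rg(CY))
i=np.hstack([cv2.imread('pics/w7.png')[:,100:460],cv2.resize(cv2.imread('pics/s7.png')[200:400,220:400],(378,420))]);cv2.imwrite('pics/c8.png',i)
```

```text
{'clock': 9.7, 'qpos': [0.294, 0.478, 0.032, 1.883, -0.02, 0.782, 2.001], 'eef_pos': [491.322, -190.097, 211.665], 'tool_rot': [1.487, 1.57, -3.132], 'force': [0.957, 0.681, -2.096], 'torque': [0.003, 0.015, 0.009], 'width': 17.148}
clk 9.8 pos [ 492.9 -189.8  211.7] F [-0.17  0.37 -1.14] w 17.0
 world d [ 0.2  2.6 -0.7] tool(now) units [ 0.0009 -0.0006  0.0034] tool(goal) units [ 0.0009 -0.0006  0.0034] rot units [ 0.01 -0.    0.01]
```

View pics/c8.png

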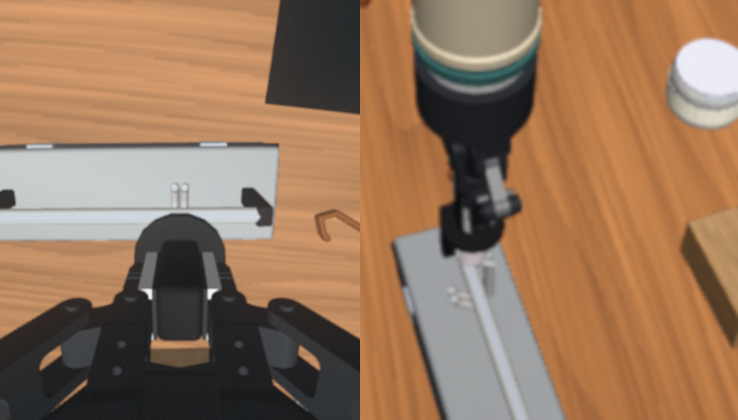

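Call:
servo_tool --rows '[{"dx": -0.012, "dy": 0, "dz": 0, "wx": 0, "wy": 0, "wz": 0, "fingers": 1}, {"dx": -0.012, "dy": 0, "dz": 0, "wx": 0, "wy": 0, "wz": 0, "fingers": 1}, {"dx": -0.008, "dy": 0, "dz": 0, "wx": 0, "wy": 0, "wz": 0, "fingers": 1}, {"dx": -0.007, "dy": 0, "dz": 0, "wx": 0, "wy": 0, "wz": 0, "fingers": 1}, {"dx": -0.007, "dy": 0, "dz": 0, "wx": 0, "wy": 0, "wz": 0, "fingers": 1}]'

```text
clock: 10.42
eef_pos: [492.3, -189.8, 246.1]
tool_rot: [1.424, 1.57, 3.09]
force: [0.5, -0.9, -4.9]
width: 17.4
```

Call:
servo_tool --rows '[{"dx": -0.006, "dy": 0, "dz": 0, "wx": 0, "wy": 0, "wz": 0, "fingers": 1}, {"dx": -0.006, "dy": 0, "dz": 0, "wx": 0, "wy": 0, "wz": 0, "fingers": 1}, {"dx": -0.004, "dy": 0, "dz": 0, "wx": 0, "wy": 0, "wz": 0, "fingers": 1}, {"dx": 0, "dy": 0, "dz": 0, "wx": 0, "wy": 0, "wz": 0, "fingers": 1}, {"dx": 0, "dy": 0, "dz": 0, "wx": 0, "wy": 0, "wz": 0, "fingers": 1}]'

```text
clock: 11.05
eef_pos: [492.2, -189.6, 257.6]
tool_rot: [1.155, 1.57, 2.821]
force: [1.0, 0.4, -6.9]
width: 17.2
```

```bash
cat >> h.py <<'E'
def avgF(n=10):
    F=[];T=[];P=[]
    for _ in range(n):
        ctrl.get_image('side'); s=ctrl.read_state(); F.append(s['force']);T.append(s['torque']);P.append(s['eef_pos'])
    F=np.array(F); print('F',F.mean(0).round(2),'sd',F.std(0).round(2),'T',np.mean(T,0).round(3),'P',np.mean(P,0).round(1)); return F.mean(0)
E
python3 - <<'E'
from h import *
avgF(); save('wrist','w8.png');save('side','s8.png')
goal(cw(0,50,211),Rg(CY))
i=np.hstack([cv2.imread('pics/w8.png')[:,100:460],cv2.resize(cv2.imread('pics/s8.png')[200:400,220:400],(378,420))]);cv2.imwrite('pics/c9.png',i)
E
```

```text
F [ 0.04 -0.1  -8.24] sd [0.54 0.35 0.5 ] T [-0.04   0.054  0.003] P [ 492.3 -189.6  257.8]
clk 11.65 pos [ 492.5 -189.6  257.9] F [-0.14 -0.67 -8.14] w 17.4
 world d [  0.6   2.4 -46.9] tool(now) units [ 0.0626 -0.0011  0.0031] tool(goal) units [ 0.0626 -0.0011  0.0031] rot units [ 0.01  0.   -0.  ]
```

View pics/c9.png

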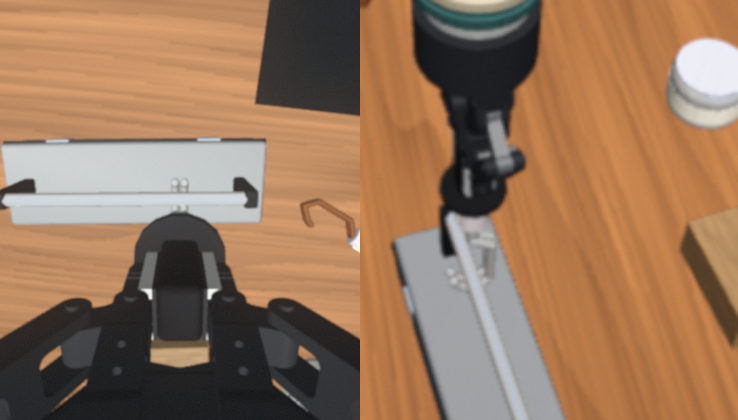

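Call:
servo_tool --rows '[{"dx": -0.006, "dy": 0, "dz": 0, "wx": 0, "wy": 0, "wz": 0, "fingers": 1}, {"dx": -0.005, "dy": 0, "dz": 0, "wx": 0, "wy": 0, "wz": 0, "fingers": 1}, {"dx": 0, "dy": 0, "dz": 0, "wx": 0, "wy": 0, "wz": 0, "fingers": 1}, {"dx": 0, "dy": 0, "dz": 0, "wx": 0, "wy": 0, "wz": 0, "fingers": 1}]'

```text
clock: 12.15
eef_pos: [492.6, -189.6, 266.3]
tool_rot: [-0.36, 1.571, 1.306]
force: [-0.6, 0.4, -8.8]
width: 17.9
```

Run:
```python
from h import *
avgF(16); save('wrist','w9.png');save('top','t9.png');save('side','s9.png')
goal(cw(0,50,211),Rg(CY))
i=np.hstack([cv2.imread('pics/w9.png')[:,100:460],cv2.resize(cv2.imread('pics/s9.png')[200:400,220:400],(378,420))]);cv2.imwrite('pics/c10.png',i)
```

```text
F [ 0.11  0.05 -8.86] sd [0.48 0.49 0.51] T [-0.003  0.016  0.009] P [ 492.5 -189.8  266.2]
clk 13.1 pos [ 492.5 -189.8  266.3] F [-0.42 -0.43 -8.47] w 17.5
 world d [  0.6   2.5 -55.3] tool(now) units [ 0.0737 -0.0011  0.0033] tool(goal) units [ 0.0737 -0.0011  0.0033] rot units [0.01 0.   0.  ]
```

View pics/c10.png

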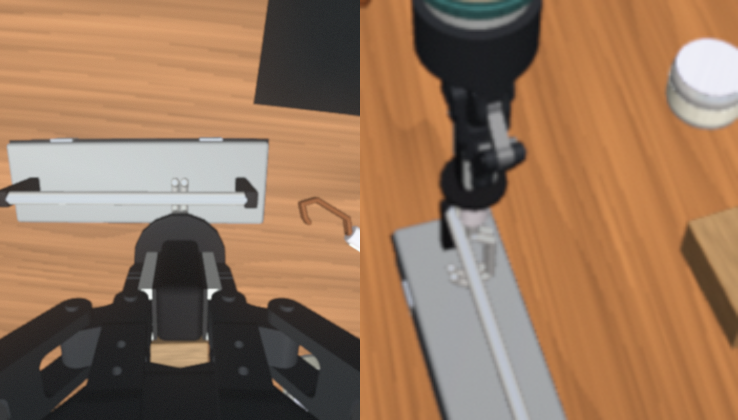

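Call:
servo_tool --rows '[{"dx": 0.008, "dy": 0, "dz": 0, "wx": 0, "wy": 0, "wz": 0, "fingers": 1}, {"dx": 0.012, "dy": 0, "dz": 0, "wx": 0, "wy": 0, "wz": 0, "fingers": 1}, {"dx": 0.015, "dy": 0, "dz": 0, "wx": 0, "wy": 0, "wz": 0, "fingers": 1}, {"dx": 0.01, "dy": 0, "dz": 0, "wx": 0, "wy": 0, "wz": 0, "fingers": 1}, {"dx": 0, "dy": -0.001, "dz": -0.01, "wx": 0, "wy": 0, "wz": 0, "fingers": 1}]'

```text
clock: 13.72
eef_pos: [494.1, -197.0, 232.2]
tool_rot: [0.895, 1.57, 2.562]
force: [-1.0, 0.7, -2.0]
width: 17.0
```

Run:
```python
from h import *
f=avgF(8)
goal(cw(0,40,232),Rg(CY))
```

```text
F [ 0.15 -0.2  -1.52] sd [0.29 0.7  0.58] T [-0.033  0.005  0.002] P [ 494.4 -197.8  232.8]
clk 14.12 pos [ 494.1 -197.1  232.7] F [-0.02 -0.51 -1.85] w 17.3
 world d [-0.1 -0.1 -0.7] tool(now) units [ 0.0009  0.0001 -0.0002] tool(goal) units [ 0.0009  0.0001 -0.0002] rot units [ 0.01 -0.    0.  ]
```

Call:
servo_tool --rows '[{"dx": -0.012, "dy": 0, "dz": 0, "wx": 0, "wy": 0, "wz": 0, "fingers": 1}, {"dx": -0.014, "dy": 0, "dz": 0, "wx": 0, "wy": 0, "wz": 0, "fingers": 1}, {"dx": -0.008, "dy": 0, "dz": 0, "wx": 0, "wy": 0, "wz": 0, "fingers": 1}, {"dx": -0.006, "dy": 0, "dz": 0, "wx": 0, "wy": 0, "wz": 0, "fingers": 1}, {"dx": -0.005, "dy": 0, "dz": 0, "wx": 0, "wy": 0, "wz": 0, "fingers": 1}]'

```text
clock: 14.75
eef_pos: [493.4, -197.0, 266.0]
tool_rot: [1.195, 1.569, 2.861]
force: [0.9, 0.1, -8.2]
width: 17.7
```

Call:
servo_tool --rows '[{"dx": -0.005, "dy": 0, "dz": 0, "wx": 0, "wy": 0, "wz": 0, "fingers": 1}, {"dx": -0.004, "dy": 0, "dz": 0, "wx": 0, "wy": 0, "wz": 0, "fingers": 1}, {"dx": 0, "dy": 0, "dz": 0, "wx": 0, "wy": 0, "wz": 0, "fingers": 1}, {"dx": 0, "dy": 0, "dz": 0, "wx": 0, "wy": 0, "wz": 0, "fingers": 1}, {"dx": 0, "dy": 0, "dz": 0, "wx": 0, "wy": 0, "wz": 0, "fingers": 1}]'

```text
clock: 15.38
eef_pos: [493.8, -197.1, 272.8]
tool_rot: [1.013, 1.57, 2.679]
force: [0.3, -0.4, -9.0]
width: 17.5
```

Run:
```python
from h import *
avgF(8); save('wrist','w10.png');save('top','t10.png');save('side','s10.png')
goal(cw(0,40,272),Rg(CY))
i=np.hstack([cv2.imread('pics/w10.png')[:,0:420],cv2.resize(cv2.imread('pics/s10.png')[200:400,220:400],(378,420))]);cv2.imwrite('pics/c11.png',i)
```

```text
F [ 0.2   0.11 -9.03] sd [0.35 0.42 0.39] T [ 0.026  0.013 -0.005] P [ 494.  -197.1  272.9]
clk 15.93 pos [ 494.  -197.1  273. ] F [-0.3   0.91 -9.45] w 17.5
 world d [ 0. -0. -1.] tool(now) units [ 0.0013 -0.     -0.0001] tool(goal) units [ 0.0013 -0.     -0.0001] rot units [ 0.01  0.   -0.  ]
```

View pics/c11.png

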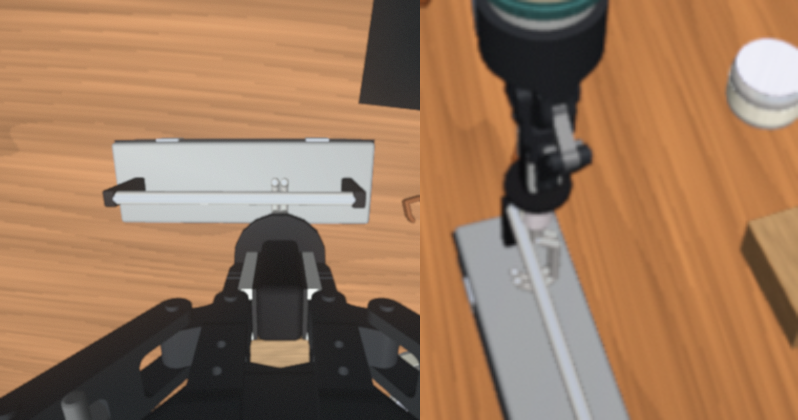

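Call:
servo_tool --rows '[{"dx": -0.005, "dy": 0, "dz": 0, "wx": 0, "wy": 0, "wz": 0, "fingers": 1}, {"dx": -0.005, "dy": 0, "dz": 0, "wx": 0, "wy": 0, "wz": 0, "fingers": 1}, {"dx": -0.005, "dy": 0, "dz": 0, "wx": 0, "wy": 0, "wz": 0, "fingers": 1}, {"dx": 0, "dy": 0, "dz": 0, "wx": 0, "wy": 0, "wz": 0, "fingers": 1}, {"dx": 0, "dy": 0, "dz": 0, "wx": 0, "wy": 0, "wz": 0, "fingers": 1}]'

```text
clock: 16.55
eef_pos: [493.9, -197.1, 284.2]
tool_rot: [1.173, 1.571, 2.839]
force: [-0.2, -0.6, -8.0]
width: 17.3
```

```bash
cat >> h.py <<'E'
def lidpnp(name,yc=0):
    im=cv2.imread(name); hsv=cv2.cvtColor(im,cv2.COLOR_BGR2HSV)
    m=((hsv[...,1]<40)&(hsv[...,2]>120)).astype(np.uint8)
    m[225:]=0; m[:,:5]=0
    m=cv2.morphologyEx(m,cv2.MORPH_CLOSE,np.ones((13,13)))
    m=cv2.morphologyEx(m,cv2.MORPH_OPEN,np.ones((25,25)))
    cs,_=cv2.findContours(m,cv2.RETR_EXTERNAL,cv2.CHAIN_APPROX_NONE); c=max(cs,key=cv2.contourArea)
    return im,m,c
E
python3 - <<'E'
from h import *
avgF(4); save('wrist','w11.png');save('top','t11.png');save('side','s11.png'); st()
im,m,c=lidpnp('pics/w11.png'); print(cv2.boundingRect(c)); print(cv2.approxPolyDP(c,4,True)[:,0].tolist())
np.save('cam11.npy',np.array([0]))
W=K('wrist'); print(W[2].tolist(),W[3].tolist())
cv2.imwrite('pics/c12.png',np.vstack([cv2.resize(im[120:240,80:400],None,fx=2.5,fy=2.5,interpolation=cv2.INTER_CUBIC),cv2.resize(cv2.imread('pics/t11.png')[215:285,330:460],(800,298),interpolation=cv2.INTER_CUBIC)]))
E
```

```text
F [-0.03 -0.6  -8.84] sd [0.51 0.22 0.44] T [0.043 0.027 0.012] P [ 493.8 -197.1  284.1]
{'clock': 16.9, 'qpos': [0.3, 0.399, 0.038, 1.778, -0.018, 0.965, 2.011], 'eef_pos': [493.968, -197.151, 284.147], 'tool_rot': [1.059, 1.571, 2.725], 'force': [0.14, -0.033, -9.232], 'torque': [-0.019, -0.019, 0.046], 'width': 17.379}
(115, 139, 258, 85)
[[372, 143], [115, 143], [117, 203], [126, 221], [251, 222], [273, 211], [287, 211], [308, 222], [365, 223]]
[[-0.09277096664353666, 0.9956874362146872, 0.0002776909252317604], [0.9549223476459718, 0.0888937779801861, 0.28323348354797], [0.281987336088578, 0.026541017324803705, -0.9590509458235443]] [241.41806709035052, -505.68230021726436, 297.30546651859703]
```

View pics/c12.png

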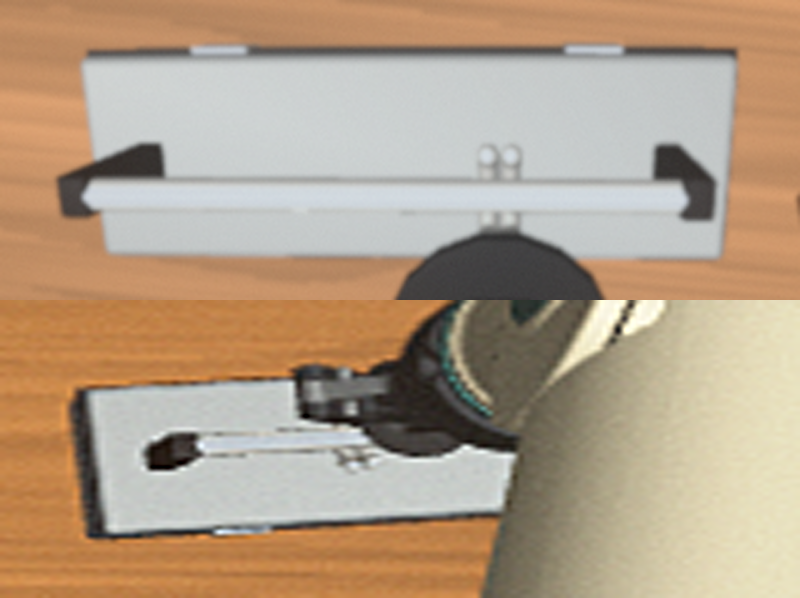

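View pics/s11.png

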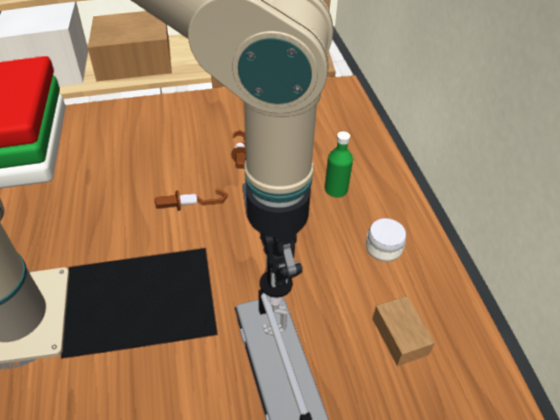

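```bash
cat >> h.py <<'E'
def pnp(uv,W,off=60):
    c,f,R,t=W
    # lid corners: TL(-x,-y) TR(-x,+y) BR(+x,+y) BL(+x,-y) then bar ends -y,+y
    O=np.array([[-45,-140,60],[-45,140,60],[45,140,60],[45,-140,60],[0,-107,120],[0,107,120]],float)[:len(uv)]
    un=[]
    for u in uv:
        d=np.array([(u[0]-c['cx'])/f,(u[1]-c['cy'])/f]);s=d.copy()
        for _ in range(30): s=d/(1+c['k1']*(s@s))
        un.append(s)
    un=np.array(un)
    from scipy.optimize import least_squares
    def res(p):
        Rc=Ro.from_rotvec(p[:3]).as_matrix(); X=(O@Rc.T+p[3:])@R.T+t; return ((X[:,:2]/X[:,2:]-un)*f).ravel()
    r=least_squares(res,[0,0,CY,CC[0],CC[1],10],x_scale=[.1,.1,.1,10,10,10])
    Rc=Ro.from_rotvec(r.x[:3]).as_matrix(); B=Rc.T@[0,0,1]
    print('yaw',round(np.arctan2(Rc[1,0],Rc[0,0]),3),'yaxis z',round(Rc[2,1],3),'xaxis z',round(Rc[2,0],3),'pos',r.x[3:].round(1),'res',r.fun.round(1)); return r.x
E
python3 - <<'E'
from h import *
pnp([(113.6,143.2),(374,142),(368.8,223.2),(122.8,220.8),(112.8,197.5),(355,197.5)],K('wrist'))
pnp([(113.6,143.2),(374,142),(368.8,223.2),(122.8,220.8)],K('wrist'))
avgF(4)
E
```

```text
yaw 0.098 yaxis z 0.042 xaxis z 0.01 pos [ 497.4 -234.4   24.2] res [-2.9 -0.7  2.  -0.9  1.2  1.3 -1.   1.7  4.3 -1.  -3.6 -0.1]
yaw 0.095 yaxis z 0.031 xaxis z 0.028 pos [ 499.2 -234.7   18.1] res [-0.1 -0.8  0.  -0.3 -0.4  0.4  0.5  0.9]
F [-0.17  0.25 -9.36] sd [0.19 0.35 0.1 ] T [ 0.021  0.015 -0.009] P [ 494.  -197.2  284.2]
```

Run:
```python
from h import *
im=cv2.imread('pics/w5.png')
cv2.imwrite('pics/c13.png',cv2.resize(im[75:195,80:400],None,fx=2.5,fy=2.5,interpolation=cv2.INTER_CUBIC))
save('side','s12.png'); s=cv2.imread('pics/s12.png')
cv2.imwrite('pics/c14.png',cv2.resize(s[285:420,220:340],None,fx=5,fy=4.4,interpolation=cv2.INTER_CUBIC))
```

```text
(no output)
```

View pics/c13.png

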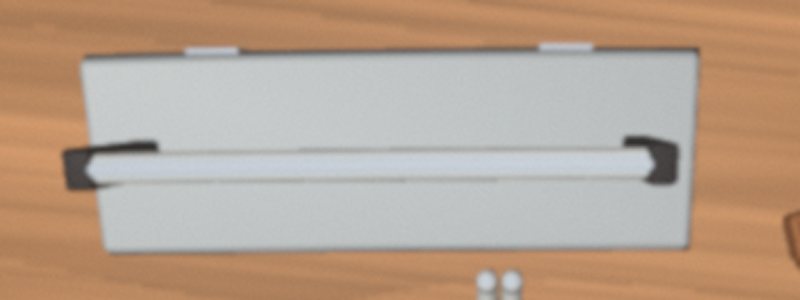

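View pics/c14.png

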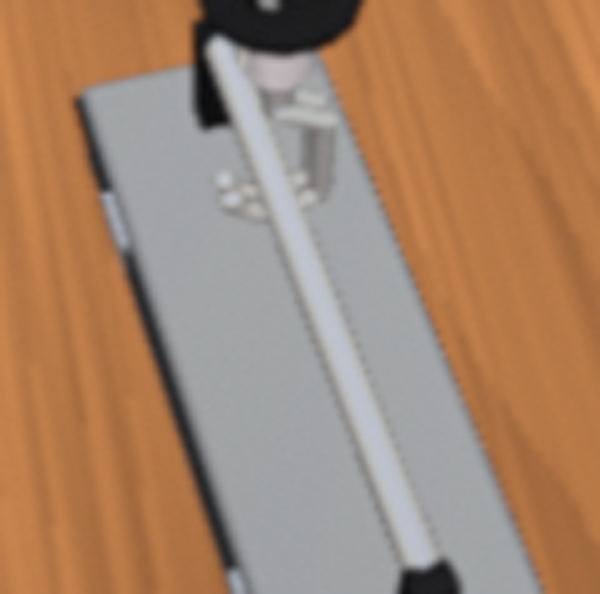

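Run:
```python
from h import *
c,f,R,t=K('wrist');s=ctrl.read_state();A=Rg(CY);p=np.array([494,-197.15,284.2])
Rr=R@A; tr=t+R@p # cam = Rr*toolcoord+tr
p5=np.array([540.4,-183.6,296.5]); R5=Rr@A.T; t5=tr-R5@p5
W5=(c,f,R5,t5)
pnp([(112.8,98.2),(358.8,95.4),(354.8,173.8),(122.8,175.8)],W5)
pnp([(112.8,98.2),(358.8,95.4),(354.8,173.8),(122.8,175.8),(114.8,142.6),(342,140.2)],W5)
S=K('side')
from scipy.optimize import least_squares
for n,a,b in [('+y',(263.6,302.6),(263,295.2)),('-y',(303,417.2),(304.4,413.4))]:
    X=atz('side',a,120,S)
    o,v=ray('side',b,S)
    # closest in plane: assume same y along bar
    k=(X[1]-o[1])/v[1]; print(n,X.round(1),'->',(o+v*k).round(1))
```

```text
yaw 0.099 yaxis z -0.007 xaxis z 0.005 pos [ 497.5 -237.3   -6.1] res [ 0.  -0.1  0.  -0.1 -0.1  0.1  0.   0.1]
yaw 0.1 yaxis z 0.009 xaxis z 0.005 pos [ 497.4 -236.4    0.8] res [-2.1 -0.3  1.9 -0.8  1.6  1.3 -1.8  0.9  4.2 -0.5 -3.7 -0.3]
+y [ 488.6 -131.3  120. ] -> [ 487.6 -131.3  143.3]
-y [ 509.4 -342.2  120. ] -> [ 510.7 -342.2  134.7]
```

Call:
servo_tool --rows '[{"dx": 0.008, "dy": 0, "dz": 0, "wx": 0, "wy": 0, "wz": 0, "fingers": 1}, {"dx": 0.01, "dy": 0, "dz": 0, "wx": 0, "wy": 0, "wz": 0, "fingers": 1}, {"dx": 0.01, "dy": 0, "dz": 0, "wx": 0, "wy": 0, "wz": 0, "fingers": 1}, {"dx": 0.01, "dy": 0, "dz": 0, "wx": 0, "wy": 0, "wz": 0, "fingers": 1}, {"dx": 0.014, "dy": 0, "dz": 0, "wx": 0, "wy": 0, "wz": 0, "fingers": 1}]'

```text
clock: 17.77
eef_pos: [493.9, -197.2, 245.0]
tool_rot: [2.238, 1.571, -2.38]
force: [-0.3, 0.6, -3.4]
width: 17.5
```

Call:
servo_tool --rows '[{"dx": 0.017, "dy": 0, "dz": 0, "wx": 0, "wy": 0, "wz": 0, "fingers": 1}, {"dx": 0, "dy": 0, "dz": -0.0048, "wx": 0, "wy": 0, "wz": 0, "fingers": 1}, {"dx": 0, "dy": 0, "dz": 0, "wx": 0, "wy": 0, "wz": 0, "fingers": 1}]'

```text
clock: 18.15
eef_pos: [495.2, -201.6, 233.1]
tool_rot: [-2.128, 1.569, -0.463]
force: [0.6, 0.7, -1.2]
width: 17.1
```

Call:
servo_tool --rows '[{"dx": -0.012, "dy": 0, "dz": 0, "wx": 0, "wy": 0, "wz": 0, "fingers": 1}, {"dx": -0.014, "dy": 0, "dz": 0, "wx": 0, "wy": 0, "wz": 0, "fingers": 1}, {"dx": -0.008, "dy": 0, "dz": 0, "wx": 0, "wy": 0, "wz": 0, "fingers": 1}, {"dx": -0.006, "dy": 0, "dz": 0, "wx": 0, "wy": 0, "wz": 0, "fingers": 1}, {"dx": -0.005, "dy": 0, "dz": 0, "wx": 0, "wy": 0, "wz": 0, "fingers": 1}]'

```text
clock: 18.77
eef_pos: [494.0, -200.4, 266.0]
tool_rot: [0.978, 1.57, 2.644]
force: [0.5, -0.2, -9.5]
width: 17.3
```

Call:
servo_tool --rows '[{"dx": -0.007, "dy": 0, "dz": 0, "wx": 0, "wy": 0, "wz": 0, "fingers": 1}, {"dx": -0.008, "dy": 0, "dz": 0, "wx": 0, "wy": 0, "wz": 0, "fingers": 1}, {"dx": -0.008, "dy": 0, "dz": 0, "wx": 0, "wy": 0, "wz": 0, "fingers": 1}, {"dx": -0.006, "dy": 0, "dz": 0, "wx": 0, "wy": 0, "wz": 0, "fingers": 1}, {"dx": -0.003, "dy": 0, "dz": 0, "wx": 0, "wy": 0, "wz": 0, "fingers": 1}]'

```text
clock: 19.4
eef_pos: [494.4, -200.8, 290.6]
tool_rot: [-1.961, 1.57, -0.295]
force: [0.2, -1.0, -9.4]
width: 17.4
```

Call:
servo_tool --rows '[{"dx": 0, "dy": 0, "dz": 0, "wx": 0, "wy": 0, "wz": 0, "fingers": 1}, {"dx": 0, "dy": 0, "dz": 0, "wx": 0, "wy": 0, "wz": 0, "fingers": 1}, {"dx": 0, "dy": 0, "dz": 0, "wx": 0, "wy": 0, "wz": 0, "fingers": 1}, {"dx": 0, "dy": 0, "dz": 0, "wx": 0, "wy": 0, "wz": 0, "fingers": 1}]'

```text
clock: 19.9
eef_pos: [494.3, -200.7, 290.1]
tool_rot: [1.063, 1.571, 2.729]
force: [-0.3, -0.5, -8.8]
width: 17.7
```

Run:
```python
from h import *
save('wrist','w13.png');W=K('wrist');save('side','s13.png');avgF(5);st()
im=cv2.imread('pics/w13.png')
cv2.imwrite('pics/c15.png',cv2.resize(im[120:240,80:400],None,fx=2.5,fy=2.5,interpolation=cv2.INTER_CUBIC))
s=cv2.imread('pics/s13.png')
cv2.imwrite('pics/c16.png',cv2.resize(s[285:420,220:340],None,fx=5,fy=4.4,interpolation=cv2.INTER_CUBIC))
```

```text
F [ 0.24  0.08 -8.78] sd [0.47 0.24 0.68] T [-0.014 -0.004 -0.001] P [ 494.3 -200.7  290.2]
{'clock': 20.25, 'qpos': [0.306, 0.395, 0.038, 1.765, -0.018, 0.982, 2.017], 'eef_pos': [494.371, -200.729, 290.241], 'tool_rot': [-0.487, 1.571, 1.179], 'force': [0.542, -0.343, -8.773], 'torque': [0.064, 0.017, 0.06], 'width': 17.272}
```

View pics/c15.png

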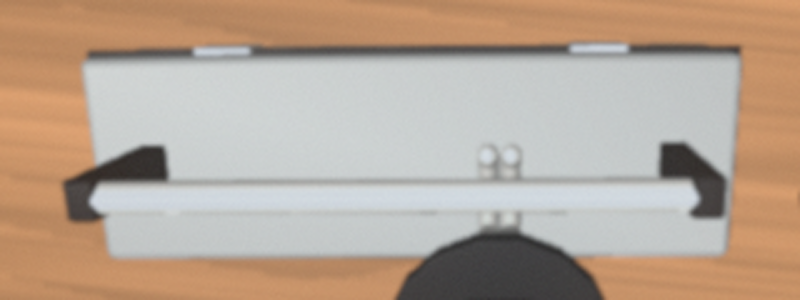

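View pics/c16.png

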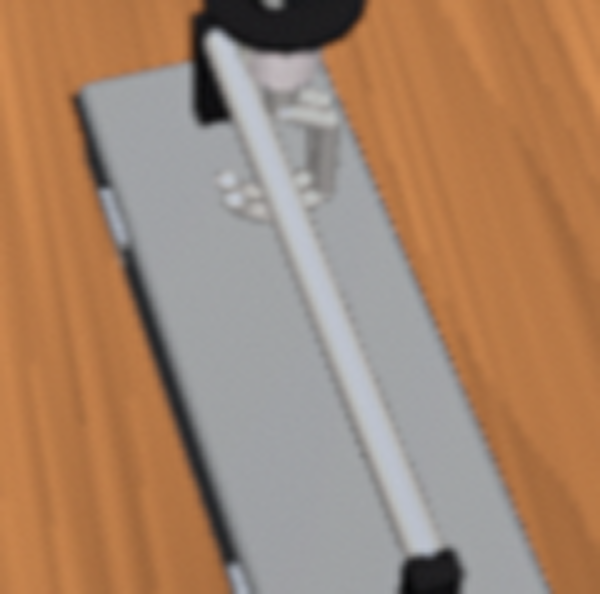

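Run:
```python
from h import *
S=K('side')
for n,a,b in [('+y',(263.6,302.6),(262.4,293.4)),('-y',(303,417.2),(305.6,410))]:
    X=atz('side',a,120,S); o,v=ray('side',b,S); k=(X[1]-o[1])/v[1]; print(n,X.round(1),'->',(o+v*k).round(1))
W=K('wrist'); q=lambda p:(80+p[0]/2.5,120+p[1]/2.5)
pnp([q(p) for p in [(84,62),(740,54),(727,253),(110,257)]],W)
avgF(5)
```

```text
+y [ 488.6 -131.3  120. ] -> [ 486.6 -131.3  149. ]
-y [ 509.4 -342.2  120. ] -> [ 511.7 -342.2  147.5]
yaw 0.1 yaxis z -0.004 xaxis z 0.003 pos [ 498.4 -237.2   24.6] res [-0.2 -0.9  0.  -0.5 -0.5  0.6  0.7  1. ]
F [ 0.42  0.02 -8.75] sd [0.4  0.44 0.1 ] T [ 0.014 -0.03  -0.008] P [ 494.3 -200.7  290.2]
```

Call:
servo_tool --rows '[{"dx": 0, "dy": 0, "dz": 0, "wx": 0, "wy": 0, "wz": 0, "fingers": 1}, {"dx": 0, "dy": 0, "dz": 0, "wx": 0, "wy": 0, "wz": 0, "fingers": 1}, {"dx": 0, "dy": 0, "dz": 0, "wx": 0, "wy": 0, "wz": 0, "fingers": 1}, {"dx": 0, "dy": 0, "dz": 0, "wx": 0, "wy": 0, "wz": 0, "fingers": 1}, {"dx": 0, "dy": 0, "dz": 0, "wx": 0, "wy": 0, "wz": 0, "fingers": 1}]'

```text
clock: 21.12
eef_pos: [494.3, -200.7, 290.2]
tool_rot: [0.566, 1.571, 2.232]
force: [-0.7, -0.6, -9.4]
width: 17.2
```

Call:
servo_tool --rows '[{"dx": 0, "dy": 0, "dz": 0, "wx": 0, "wy": 0, "wz": 0, "fingers": 1}, {"dx": 0, "dy": 0, "dz": 0, "wx": 0, "wy": 0, "wz": 0, "fingers": 1}, {"dx": 0, "dy": 0, "dz": 0, "wx": 0, "wy": 0, "wz": 0, "fingers": 1}, {"dx": 0, "dy": 0, "dz": 0, "wx": 0, "wy": 0, "wz": 0, "fingers": 1}, {"dx": 0, "dy": 0, "dz": 0, "wx": 0, "wy": 0, "wz": 0, "fingers": 1}]'

```text
clock: 21.75
eef_pos: [494.4, -200.8, 290.2]
tool_rot: [0.681, 1.571, 2.347]
force: [0.6, 0.2, -8.8]
width: 17.4
```

Call:
servo_tool --rows '[{"dx": 0, "dy": 0, "dz": 0, "wx": 0, "wy": 0, "wz": 0, "fingers": 1}, {"dx": 0, "dy": 0, "dz": 0, "wx": 0, "wy": 0, "wz": 0, "fingers": 1}, {"dx": 0, "dy": 0, "dz": 0, "wx": 0, "wy": 0, "wz": 0, "fingers": 1}, {"dx": 0.004, "dy": 0, "dz": 0, "wx": 0, "wy": 0, "wz": 0, "fingers": 1}, {"dx": 0.008, "dy": 0, "dz": 0, "wx": 0, "wy": 0, "wz": 0, "fingers": 1}]'

```text
clock: 22.38
eef_pos: [494.5, -200.8, 281.1]
tool_rot: [-1.955, 1.57, -0.289]
force: [1.0, -0.3, -9.2]
width: 17.6
```

Call:
servo_tool --rows '[{"dx": 0.008, "dy": 0, "dz": 0, "wx": 0, "wy": 0, "wz": 0, "fingers": 1}, {"dx": 0.008, "dy": 0, "dz": 0, "wx": 0, "wy": 0, "wz": 0, "fingers": 1}, {"dx": 0.006, "dy": 0, "dz": 0, "wx": 0, "wy": 0, "wz": 0, "fingers": 1}, {"dx": 0.005, "dy": 0, "dz": 0, "wx": 0, "wy": 0, "wz": 0, "fingers": 1}, {"dx": 0.005, "dy": 0, "dz": 0, "wx": 0, "wy": 0, "wz": 0, "fingers": 1}]'

```text
clock: 23.0
eef_pos: [494.3, -200.7, 257.1]
tool_rot: [0.521, 1.571, 2.186]
force: [-0.5, 0.0, -7.4]
width: 17.5
```

Call:
servo_tool --rows '[{"dx": 0.01, "dy": 0, "dz": 0, "wx": 0, "wy": 0, "wz": 0, "fingers": 1}, {"dx": 0.012, "dy": 0, "dz": 0, "wx": 0, "wy": 0, "wz": 0, "fingers": 1}, {"dx": 0.016, "dy": 0, "dz": 0, "wx": 0, "wy": 0, "wz": 0, "fingers": 1}, {"dx": 0.016, "dy": 0, "dz": 0, "wx": 0, "wy": 0, "wz": 0, "fingers": 1}, {"dx": 0.006, "dy": 0, "dz": 0, "wx": 0, "wy": 0, "wz": 0, "fingers": 1}]'

```text
clock: 23.62
eef_pos: [494.3, -200.7, 211.4]
tool_rot: [1.116, 1.57, 2.781]
force: [-0.3, 1.1, -0.7]
width: 17.3
```

Run:
```python
from h import *
st(); save('wrist','w14.png');save('side','s14.png')
goal(cw(52,37,211),Rg(CY))
i=np.hstack([cv2.imread('pics/w14.png')[:,0:420],cv2.resize(cv2.imread('pics/s14.png')[200:400,220:400],(378,420))]);cv2.imwrite('pics/c17.png',i)
```

```text
{'clock': 23.625, 'qpos': [0.311, 0.487, 0.032, 1.866, -0.021, 0.79, 2.02], 'eef_pos': [494.273, -200.705, 211.418], 'tool_rot': [1.116, 1.57, 2.781], 'force': [-0.303, 1.098, -0.672], 'torque': [-0.043, 0.017, -0.037], 'width': 17.255}
clk 23.73 pos [ 494.3 -200.7  211.7] F [ 0.94 -0.54 -1.48] w 17.2
 world d [51.8  5.4 -0.7] tool(now) units [ 0.0009 -0.0695  0.0007] tool(goal) units [ 0.001  -0.0695  0.0007] rot units [ 0.01  0.   -0.01]
```

View pics/c17.png

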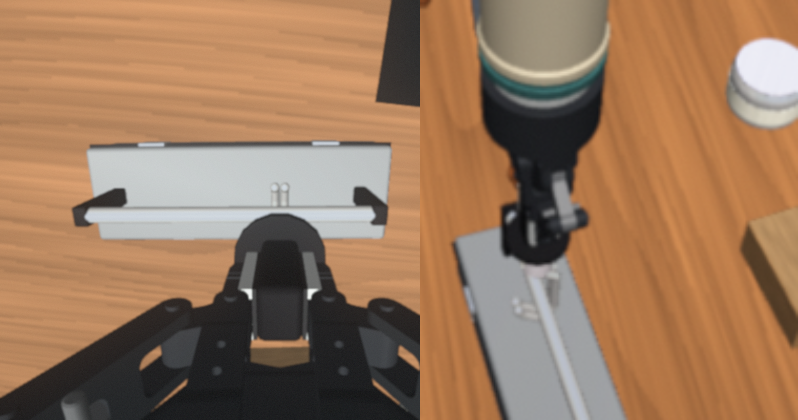

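Call:
servo_tool --rows '[{"dx": 0, "dy": -0.016, "dz": 0, "wx": 0, "wy": 0, "wz": 0, "fingers": 1}, {"dx": 0, "dy": -0.018, "dz": 0, "wx": 0, "wy": 0, "wz": 0, "fingers": 1}, {"dx": 0, "dy": -0.018, "dz": 0, "wx": 0, "wy": 0, "wz": 0, "fingers": 1}, {"dx": 0, "dy": -0.018, "dz": 0, "wx": 0, "wy": 0, "wz": 0, "fingers": 1}, {"dx": 0, "dy": 0, "dz": 0, "wx": 0, "wy": 0, "wz": 0, "fingers": 1}]'

```text
clock: 24.35
eef_pos: [548.0, -195.2, 212.1]
tool_rot: [-1.424, 1.57, 0.244]
force: [0.5, -0.3, -1.3]
width: 17.5
```

Call:
servo_tool --rows '[{"dx": 0, "dy": 0, "dz": 0, "wx": 0, "wy": 0, "wz": 0, "fingers": 1}, {"dx": 0, "dy": 0, "dz": 0, "wx": 0, "wy": 0, "wz": 0, "fingers": 1}, {"dx": -0.03, "dy": 0, "dz": 0, "wx": 0, "wy": 0, "wz": 0, "fingers": 1}, {"dx": -0.045, "dy": 0, "dz": 0, "wx": 0, "wy": 0, "wz": 0, "fingers": 1}, {"dx": -0.045, "dy": 0, "dz": 0, "wx": 0, "wy": 0, "wz": 0, "fingers": 1}]'

```text
clock: 24.98
eef_pos: [546.0, -195.9, 303.2]
tool_rot: [1.305, 1.57, 2.971]
force: [0.9, 0.2, -1.7]
width: 17.4
```

Run:
```python
from h import *
st(); save('wrist','w15.png');save('side','s15.png')
goal([558,233.7,301],Rg(-.057))
i=np.hstack([cv2.imread('pics/w15.png')[:,0:420],cv2.resize(cv2.imread('pics/s15.png')[200:400,220:400],(378,420))]);cv2.imwrite('pics/c18.png',i)
```

```text
{'clock': 24.975, 'qpos': [0.27, 0.455, 0.04, 1.624, -0.02, 1.064, 1.981], 'eef_pos': [545.985, -195.892, 303.174], 'tool_rot': [1.305, 1.57, 2.971], 'force': [0.918, 0.202, -1.673], 'torque': [-0.001, -0.065, 0.02], 'width': 17.385}
clk 25.07 pos [ 548.4 -196.8  306.2] F [ 1.09  0.56 -1.6 ] w 17.3
 world d [  9.6 430.5  -5.2] tool(now) units [ 0.0056 -0.0668  0.5702] tool(goal) units [0.0069 0.02   0.5738] rot units [ 1.45 -0.02  0.07]
```

View pics/c18.png

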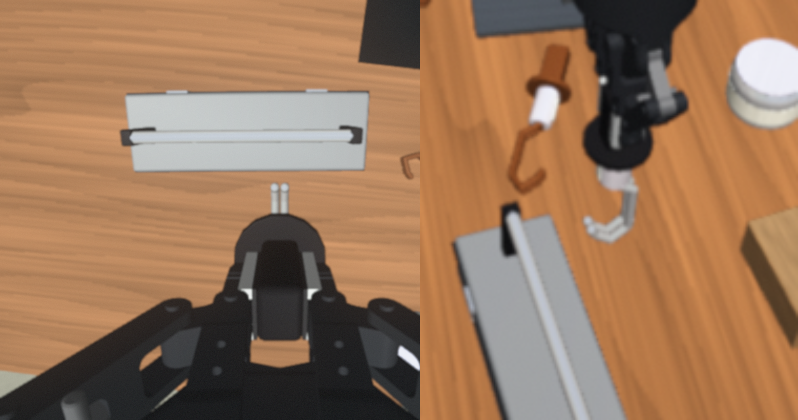

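Call:
servo_tool --rows '[{"dx": 0, "dy": 0, "dz": 0.0, "wx": 0.73, "wy": 0, "wz": 0, "fingers": 1}, {"dx": 0, "dy": 0, "dz": 0, "wx": 0.72, "wy": 0, "wz": 0, "fingers": 1}, {"dx": 0, "dy": 0.002, "dz": 0.05, "wx": 0, "wy": 0, "wz": 0, "fingers": 1}, {"dx": 0, "dy": 0.002, "dz": 0.06, "wx": 0, "wy": 0, "wz": 0, "fingers": 1}, {"dx": 0, "dy": 0.002, "dz": 0.06, "wx": 0, "wy": 0, "wz": 0, "fingers": 1}]'

```text
clock: 25.7
eef_pos: [548.4, -67.1, 301.1]
tool_rot: [1.511, 1.569, 3.024]
force: [-0.0, 0.1, -2.0]
width: 17.5
```

Call:
servo_tool --rows '[{"dx": 0, "dy": 0.002, "dz": 0.06, "wx": 0, "wy": 0, "wz": 0, "fingers": 1}, {"dx": 0, "dy": 0.002, "dz": 0.06, "wx": 0, "wy": 0, "wz": 0, "fingers": 1}, {"dx": 0, "dy": 0.002, "dz": 0.06, "wx": 0, "wy": 0, "wz": 0, "fingers": 1}, {"dx": 0, "dy": 0.002, "dz": 0.06, "wx": 0, "wy": 0, "wz": 0, "fingers": 1}, {"dx": 0, "dy": 0.002, "dz": 0.06, "wx": 0, "wy": 0, "wz": 0, "fingers": 1}]'

```text
clock: 26.32
eef_pos: [553.9, 157.8, 301.1]
tool_rot: [2.036, 1.569, -2.734]
force: [0.1, -0.3, -2.2]
width: 17.2
```

Call:
servo_tool --rows '[{"dx": 0, "dy": 0.002, "dz": 0.05, "wx": 0, "wy": 0, "wz": 0, "fingers": 1}, {"dx": 0, "dy": 0.002, "dz": 0.04, "wx": 0, "wy": 0, "wz": 0, "fingers": 1}, {"dx": 0, "dy": 0, "dz": 0.014, "wx": 0, "wy": 0, "wz": 0, "fingers": 1}, {"dx": 0, "dy": 0, "dz": 0, "wx": 0, "wy": 0, "wz": 0, "fingers": 1}]'

```text
clock: 26.82
eef_pos: [555.8, 234.3, 301.5]
tool_rot: [2.43, 1.569, -2.339]
force: [0.3, -0.3, -1.4]
width: 17.3
```

Run:
```python
from h import *
st(); save('wrist','w16.png');save('side','s16.png')
goal([558,233.7,301],Rg(-.057))
i=np.hstack([cv2.imread('pics/w16.png')[:,80:480],cv2.resize(cv2.imread('pics/s16.png')[40:240,180:350],(357,420))]);cv2.imwrite('pics/c19.png',i)
```

```text
{'clock': 26.825, 'qpos': [-0.449, 0.493, 0.004, 1.561, -0.002, 1.09, 1.07], 'eef_pos': [555.792, 234.34, 301.48], 'tool_rot': [2.43, 1.569, -2.339], 'force': [0.283, -0.262, -1.396], 'torque': [-0.02, 0.003, -0.049], 'width': 17.258}
clk 26.93 pos [556.3 232.7 301.9] F [ 0.01 -0.83 -1.53] w 17.2
 world d [ 1.7  1.  -0.9] tool(now) units [ 0.0012 -0.0022  0.0015] tool(goal) units [ 0.0012 -0.0022  0.0014] rot units [-0.02 -0.02 -0.  ]
```

View pics/c19.png

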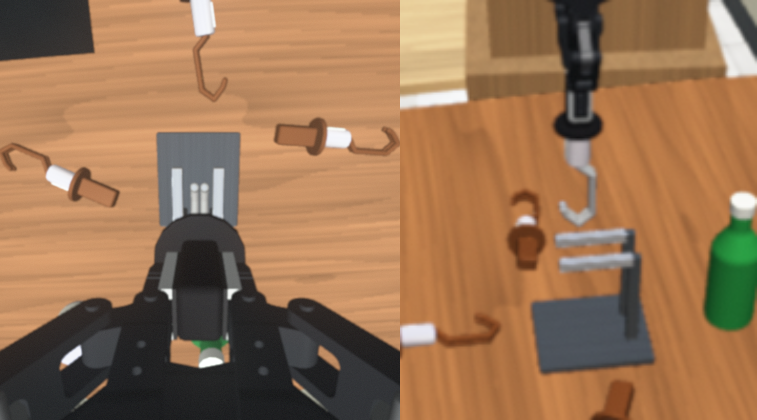

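Call:
servo_tool --rows '[{"dx": 0.03, "dy": -0.0022, "dz": 0.001, "wx": 0, "wy": 0, "wz": 0, "fingers": 1}, {"dx": 0.04, "dy": 0, "dz": 0, "wx": 0, "wy": 0, "wz": 0, "fingers": 1}, {"dx": 0.04, "dy": 0, "dz": 0, "wx": 0, "wy": 0, "wz": 0, "fingers": 1}, {"dx": 0.04, "dy": 0, "dz": 0, "wx": 0, "wy": 0, "wz": 0, "fingers": 1}, {"dx": 0.025, "dy": 0, "dz": 0, "wx": 0, "wy": 0, "wz": 0, "fingers": 1}]'

```text
clock: 27.55
eef_pos: [557.6, 233.0, 169.6]
tool_rot: [2.546, 1.568, -2.226]
force: [0.4, 0.4, -2.0]
width: 17.2
```

Run:
```python
from h import *
avgF(5); save('wrist','w17.png');save('side','s17.png')
goal([558,233.7,152],Rg(-.057))
i=np.hstack([cv2.imread('pics/w17.png')[:,80:480],cv2.resize(cv2.imread('pics/s17.png')[80:240,200:320],(315,420))]);cv2.imwrite('pics/c20.png',i)
```

```text
F [ 0.3   0.07 -1.7 ] sd [0.65 0.41 0.6 ] T [-0.009 -0.011  0.001] P [557.6 233.6 170.1]
clk 27.9 pos [558.7 235.1 172.2] F [ 0.47 -1.11 -1.22] w 17.5
 world d [ -0.7  -1.4 -20.2] tool(now) units [ 0.0269  0.0009 -0.0019] tool(goal) units [ 0.0269  0.0009 -0.0019] rot units [-0.01  0.    0.02]
```

View pics/c20.png

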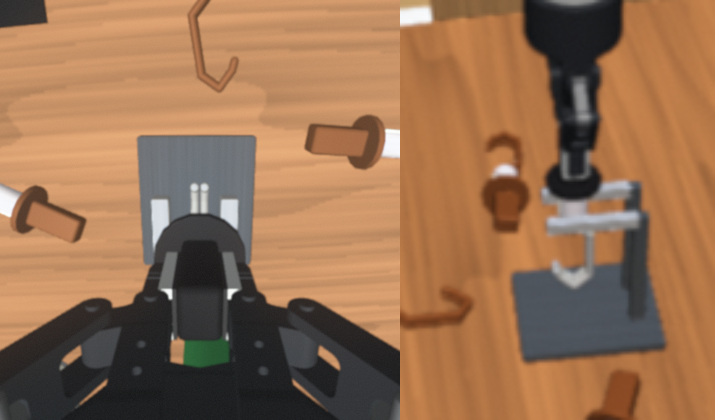

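Call:
servo_tool --rows '[{"dx": 0.008, "dy": 0, "dz": 0, "wx": 0, "wy": 0, "wz": 0, "fingers": 1}, {"dx": 0.008, "dy": 0, "dz": 0, "wx": 0, "wy": 0, "wz": 0, "fingers": 1}, {"dx": 0.004, "dy": 0, "dz": 0, "wx": 0, "wy": 0, "wz": 0, "fingers": 1}, {"dx": 0.003, "dy": 0, "dz": 0, "wx": 0, "wy": 0, "wz": 0, "fingers": 1}, {"dx": 0, "dy": 0, "dz": 0, "wx": 0, "wy": 0, "wz": 0, "fingers": 1}]'

```text
clock: 28.52
eef_pos: [557.6, 235.2, 153.3]
tool_rot: [2.349, 1.57, -2.42]
force: [-0.3, -2.4, -2.3]
width: 17.6
```

Run:
```python
from h import *
avgF(5); save('side','s18.png')
cv2.imwrite('pics/c21.png',cv2.resize(cv2.imread('pics/s18.png')[80:240,200:320],(450,600),interpolation=cv2.INTER_CUBIC))
```

```text
F [ 0.28 -2.09 -2.79] sd [0.63 0.32 0.27] T [-0.59   0.022  0.006] P [557.6 235.2 153.5]
```

View pics/c21.png

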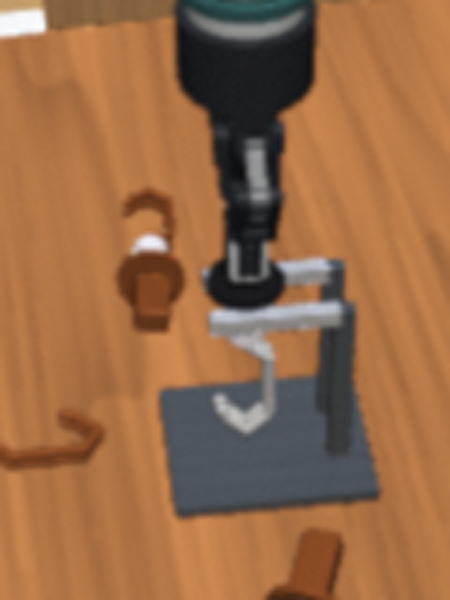

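Call:
servo_tool --rows '[{"dx": 0, "dy": 0, "dz": -0.002, "wx": 0, "wy": 0, "wz": 0, "fingers": 1}, {"dx": 0.0015, "dy": 0, "dz": 0, "wx": 0, "wy": 0, "wz": 0, "fingers": 1}, {"dx": 0, "dy": 0, "dz": 0, "wx": 0, "wy": 0, "wz": 0, "fingers": 1}]'

```text
clock: 29.2
eef_pos: [557.8, 234.8, 152.8]
tool_rot: [-0.388, 1.57, 1.126]
force: [0.7, 0.1, -1.3]
width: 17.3
```

Run:
```python
from h import *
avgF(6)
```

```text
F [ 0.41 -0.49 -1.58] sd [0.37 0.27 0.53] T [ 0.011 -0.006 -0.006] P [557.8 234.4 152.7]
```

Call:
servo_tool --rows '[{"dx": 0.0015, "dy": 0, "dz": 0, "wx": 0, "wy": 0, "wz": 0, "fingers": 1}, {"dx": 0, "dy": 0, "dz": 0, "wx": 0, "wy": 0, "wz": 0, "fingers": 1}, {"dx": 0, "dy": 0, "dz": 0, "wx": 0, "wy": 0, "wz": 0, "fingers": 1}]'

```text
clock: 29.88
eef_pos: [557.8, 234.2, 152.1]
tool_rot: [-0.935, 1.57, 0.579]
force: [-1.4, 0.1, 6.4]
width: 17.4
```

Call:
servo_tool --rows '[{"dx": 0.0013, "dy": 0, "dz": 0, "wx": 0, "wy": 0, "wz": 0, "fingers": 1}, {"dx": 0, "dy": 0, "dz": 0, "wx": 0, "wy": 0, "wz": 0, "fingers": 1}, {"dx": 0, "dy": 0, "dz": 0, "wx": 0, "wy": 0, "wz": 0, "fingers": 1}]'

```text
clock: 30.25
eef_pos: [557.9, 234.1, 152.1]
tool_rot: [-0.969, 1.57, 0.545]
force: [-3.2, -0.1, 12.3]
width: 17.4
```

Run:
```python
from h import *
avgF(6)
```

```text
F [-3.5  -1.42 12.38] sd [0.24 0.29 0.52] T [-0.28   0.783 -0.   ] P [557.9 234.2 152.1]
```

Call:
servo_tool --rows '[{"dx": -0.0016, "dy": 0, "dz": 0, "wx": 0, "wy": 0, "wz": 0, "fingers": 1}, {"dx": 0, "dy": 0, "dz": 0, "wx": 0, "wy": 0, "wz": 0, "fingers": 0.7}, {"dx": 0, "dy": 0, "dz": 0, "wx": 0, "wy": 0, "wz": 0, "fingers": 0.3}, {"dx": 0, "dy": 0, "dz": 0, "wx": 0, "wy": 0, "wz": 0, "fingers": 0}, {"dx": 0, "dy": 0, "dz": 0, "wx": 0, "wy": 0, "wz": 0, "fingers": 0}]'

```text
clock: 31.18
eef_pos: [557.7, 234.0, 151.5]
tool_rot: [1.883, 1.571, -2.886]
force: [-0.2, 0.8, 0.6]
width: 78.4
```

Call:
servo_tool --rows '[{"dx": 0, "dy": 0, "dz": 0, "wx": 0, "wy": 0, "wz": 0, "fingers": 0}, {"dx": -0.03, "dy": 0, "dz": 0, "wx": 0, "wy": 0, "wz": 0, "fingers": 0}, {"dx": -0.05, "dy": 0, "dz": 0, "wx": 0, "wy": 0, "wz": 0, "fingers": 0}, {"dx": -0.06, "dy": 0, "dz": 0, "wx": 0, "wy": 0, "wz": 0, "fingers": 0}, {"dx": -0.06, "dy": 0, "dz": 0, "wx": 0, "wy": 0, "wz": 0, "fingers": 0}]'

```text
clock: 31.8
eef_pos: [557.5, 234.0, 303.1]
tool_rot: [1.839, 1.571, -2.931]
force: [0.8, 0.1, 0.2]
width: 85.5
```

Run:
```python
from h import *
st(); save('wrist','w19.png');W=K('wrist');save('side','s19.png');save('top','t19.png')
i=np.hstack([cv2.resize(cv2.imread('pics/w19.png')[100:280,200:360],(373,420)),cv2.resize(cv2.imread('pics/s19.png')[80:240,200:320],(315,420))]);cv2.imwrite('pics/c22.png',i)
```

```text
{'clock': 31.8, 'qpos': [-0.446, 0.493, 0.004, 1.556, -0.002, 1.093, 1.072], 'eef_pos': [557.491, 233.975, 303.07], 'tool_rot': [1.839, 1.571, -2.931], 'force': [0.78, 0.124, 0.21], 'torque': [-0.031, -0.014, -0.014], 'width': 85.499}
```

View pics/c22.png

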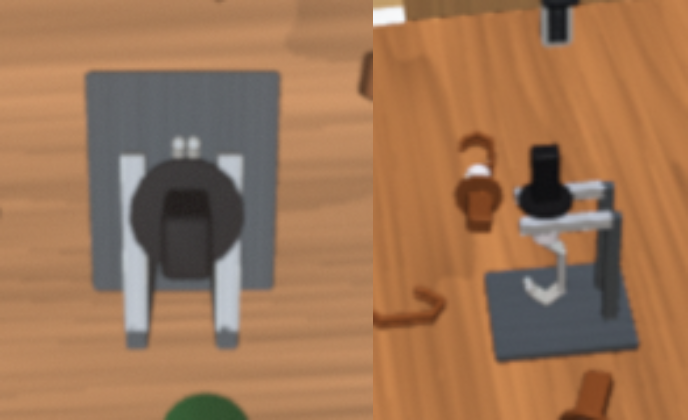

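View pics/t19.png

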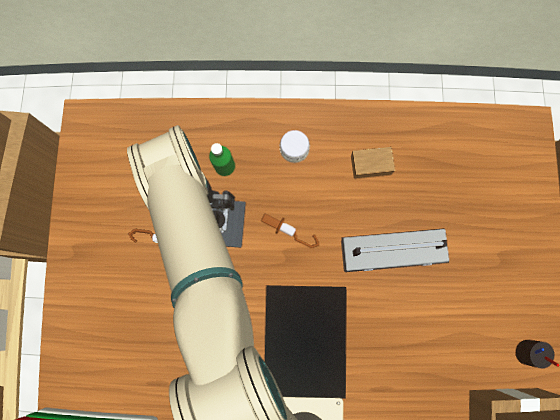

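Run:
```python
from h import *
print(ctrl.finish_job()); st()
```

```text
the job is handed in; nothing more can be done
None
the job is handed in; nothing more can be done
```

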